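Dip the oil gauge and hold it level for reading

TASK

Check the oil level of the blue reservoir: take the yellow-handled gauge rod from its grey stand, slide it gently down the sloping brass guide tube until its collar sits fully home on the tube's mouth, pause a moment there, then draw it right out again. Finish still holding the rod in the gripper, motionless and level (horizontal), 10 to 25 cm above the desk with its tip over the petri dish, so that the tip can be read. Do not disturb the dish, the reagent bottle or the vial.

Things in the scene. Friction and masses are not known exactly. Their poses are not given: they have to be found in the camera images.
- gauge_rod: Loose rod, about 90 g. Origin on its axis at the collar's front face; +x along the axis, handle to tip; z up at start, axis 40 mm above desk, level. Along x (mm): steel rod 7 dia. from 0 to rounded tip at 108; dark collar 30 dia. -6 to 0; neck -22 to -6; yellow handle -86 to -22, 14 wide (y), 18 tall (z), grip it at -54; 8 square neck -107 to -86; end knob 18 dia. to -115.
- rod_tip (a point): The rounded tip of the gauge rod (gauge_rod x = +108.5 mm).
- gauge_stand: Fixed grey stand, base 172 x 54 x 6 mm; origin on the desk under the collar's front face, +x the way the rod points. Two notched uprights 34 wide, 8 thick, tops 48 mm above the desk, at x = -96 (under the square neck) and +55 mm (under the rod); notches 9.8 mm wide, open upward. The handle is free between them: lift the rod straight up 15 mm or more.
- reservoir: Fixed oil reservoir: blue block 90 (x) x 100 (y) x 108 mm tall with an aluminium lid and a breather on top to 120 mm. Origin on the desk under its centre. The guide tube slopes up out of its -x face.
- guide_tube: Fixed brass tube on the reservoir. Origin: centre of its open mouth, 117 mm above the desk, 87 mm along -x from the reservoir's origin; +z points out of the tube along its axis, 40 deg above level. Bore 11 mm, flaring in the last 16 mm to 22 mm at the mouth; rim 28 mm outside. Only the collar stops the rod; then the rod's origin is at this origin, rod x along tube -z.
- petri_dish: Petri dish 60 mm across, 14 mm tall, standing loose on the desk; origin under its centre. The rod's tip is held over it at the end; it is not touched. Note: a big fixed monitor stands 0.25 m ahead of the robot base, from about y = -0.05 m to the right; to keep the arm clear of it, hold the rod here with its handle beyond the dish (rod heading about 2.1 to 2.7 rad) and the hand at y above 0.08 m.
- reagent_bottle: Bystander: amber bottle with blue cap, 57 mm across, 107 mm tall; origin under its centre.
- vial_bottle: Bystander: small amber vial with white cap, 28 mm across, 50 mm tall; origin under its centre.

How it is judged:
On the way, in this order (a step that is already met when the one before it is completed fails the run):
1. the rod is home in the guide tube: collar on the mouth (z of gauge_rod in the frame of guide_tube between -0.004 and 0.004 m and x of gauge_rod in the frame of guide_tube between -0.006 and 0.006 m and y of gauge_rod in the frame of guide_tube between -0.006 and 0.006 m and angle between the x axis of gauge_rod and the z axis of guide_tube, either way round below 0.12 rad), for 0.2 s.
2. the rod is drawn right out: its tip is out of the tube (z of rod_tip in the frame of guide_tube above 0.01 m and contact force between gauge_rod and the fingers above 0.5 N), for 0.1 s.
At the end, for the whole second after the job is handed in: Rod in the fingers, slower than 3 cm/s, level within 10 degrees, tip 8 to 28 cm above the desk and within 40 mm horizontally of the petri dish's centre, touching neither reservoir, tube, stand nor dish; dish, bottle and vial within 30 mm of their starts (angle between gauge_rod's own x axis and vertical between 1.4 and 1.745 rad and horizontal distance between rod_tip and petri_dish below 0.04 m and height (world z) of rod_tip between 0.08 and 0.28 m and contact force between gauge_rod and the fingers above 0.5 N and linear speed of gauge_rod below 0.03 m/s and contact force between gauge_rod and reservoir below 0.2 N and contact force between gauge_rod and gauge_stand below 0.2 N and contact force between gauge_rod and petri_dish below 0.2 N and distance of each of reagent_bottle, vial_bottle, petri_dish from where it was at the start of the episode below 0.03 m); the arm keeps its last pose, push and grip.
It fails at once if the rod is forced against the reservoir or its tube with more than 40 N (contact force between gauge_rod and reservoir above 40 N).
It fails at once if dish, bottle or vial shoved more than 30 mm (distance of any of petri_dish, reagent_bottle, vial_bottle from where it was at the start of the episode above 0.03 m).
It fails at once if bottle or vial tipped over (angle between any of reagent_bottle, vial_bottle's own z axis and vertical above 0.5 rad).
It also fails if it takes over 58 s, if anything falls off the work surface, if the arm or the gripper's body presses on something with over 40 N, if the wrist force passes 120 N, or if a joint passes its speed limit or range.

ROBOT

A 6-joint arm with a two-finger parallel gripper is mounted at the origin on the work surface; the furniture and walls round the work are solid. World frame = base frame: x ahead of the robot, y to its left, z up, the work surface at z = 0. Lengths are in m, angles in rad, forces in N, time in s.
With the tool pointing down it reaches from about 0.325 to 0.9 m from the base axis. Payload 3.5 kg.
Tool frame: the origin (TCP) lies between the finger pads; the fingertips stand 14 mm ahead of it and the grasp point (between the pads) lies 5 mm behind it; z points along the fingers, y is the line along which they close (so a half turn about z gives the same grasp; the last joint's range is limited). The gripper opens to 85 mm and grips with 20 to 120 N. Pads are 22 mm wide; open, the fingers measure 114 mm over their backs; the gripper's body (76 mm by 85 mm) begins 54 mm behind the grasp point. The pads swing forward as they close: fully open they stand 13 mm farther back than shut.
Start: joints at [-1.435, 0.276, -0.026, 1.268, 0, 1.467], TCP at [0.148, -0.607, 0.245] pointing down, gripper open.
Joint ranges: [-3.12, 3.12], [-0.85, 1.88], [-1.08, 1.24], [-1.95, 2.15], [-1.57, 1.53], [-3.14, 3.14]. Speed limits (rad/s): [2.57, 2.57, 3.14, 3.14, 3.14, 3.14].

INTERFACE

Orientations are given as a rotation vector (axis times angle).
In Python, from station import status, optics, manip gives the robot as it stands.
- The arm moves only by the tool carry_out, never from a script. Its argument "series" is a list that holds one entry, the list of rows, each a list of 5 numbers: the shift along the tool's x, y, z in mm, then the turn about the tool's z in degrees, then the gripper command: -1 is shut, 1 is fully open, values between are in proportion. In form: [[[dx, dy, dz, roll, grip], ...]]. A call has 1 to 5 rows; each row shifts and turns the commanded pose from where the row before left it, along the tool's axes as they then stand; what a row does not reach is not made up. A row lasts 1/10 s, in which the tool goes at most 50 mm and 8.59 degrees, less where a joint would pass 70% of its speed; a pose out of reach is approached as far as the arm can. A call with a gripper value outside its range is refused whole. The fingers move at their own pace and stop on an object; "newtons" is the grip in N (left out, the last holds). Time passes only in rows, so rows that do not move let the fingers close. It gives the time, the measured TCP pose, the force, the opening and the grip force at its end, in the units of the state.
- status.get_obs(): the state, without advancing time (a new reading comes with each control period).
- optics.camera(name): name is "scene" or "top" or "wrist"; returns (picture, depth): 400x640x3 uint8, red, green, blue; 400x640 float32, m along the optical axis (not along the pixel's ray), 0 where there is no reading.
- optics.get_calibration(name): a dict with "vfov" (degrees; the focal length in pixels is half the picture's height over the tangent of half this angle, whatever the lens; pixels are square), "cx", "cy" (the principal point, pixels), "world_from_camera" (4x4, takes a point from camera to world coordinates). Camera axes: x right, y up, looking along -z (the intrinsics and any distortion apply to the point x, -y, -z); pixel columns grow to the right and rows downward; lengths in m; the calibration is good to about 2 mm. A picture is of the moment at which its call begins: read the wrist's pose just before it. get_calibration takes no time and is no camera call; for the wrist camera it gives the pose at the moment of the call.
- manip.sign_off(): hands the job in; it is judged then, once.
The state is a dict: "t": time; "joint_pos": joint angles; "joint_vel": joint speeds; "tau": joint torques, N m; "position": TCP position; "eef_rot": TCP orientation; "ft_force": force on the tool from outside, world axes, zero at the start; "ft_torque": the same for the moment, N m; "finger_gap": finger opening in m; "finger_force": force on a finger pad.
Only numpy, scipy, OpenCV 4.12 (cv2) and the standard library are available. Lean on these libraries where they do the work, as an engineer would, in place of code of your own. Each camera call takes 0.05 s, during which the arm holds its last target. There are 200 camera calls.

## Working session

There is one attempt and no reset: what is moved stays moved. The work goes in short steps, Python scripts to look and compute and a tool call to move; the robot and the scene stay as the last step left them, time stands still between calls to the robot, and variables do not carry over. Pictures are saved under pics/ and viewed, at most 14 in all, crops included, and the job is handed in when it is done.

Besides the shell and the picture viewer there is one more tool, called after "Request:" as a command line: name --argument value ..., lists and objects as JSON in quotes. carry_out: Moves the arm, as the interface text tells. Its arguments: {"type":"object","properties":{"series":{"type":"array"},"newtons":{"type":"number"}},"required":["series"]}

```bash
ls; mkdir -p pics
cat > h.py <<'E'
import numpy as np, cv2
from station import status, optics, manip
def shot(n,f):
    c=optics.get_calibration(n); im,d=optics.camera(n); cv2.imwrite(f'pics/{f}.png',im[:,:,::-1]); np.savez(f'pics/{f}.npz',im=im,d=d,T=c['world_from_camera'],k=[c['vfov'],c['cx'],c['cy']]); return c
def pts(f):
    z=np.load(f'pics/{f}.npz'); d=z['d']; v,cx,cy=z['k']; fl=200/np.tan(np.radians(v/2))
    r,c=np.mgrid[:400,:640]; P=np.stack([(c-cx)/fl*d,-(r-cy)/fl*d,-d,np.ones_like(d)],-1)@z['T'].T
    return z['im'],d,P[...,:3]
E
python3 - <<'E'
from h import *
for n in ['scene','top','wrist']:
    c=shot(n,n+'0'); print({k:(v if not hasattr(v,'shape') else v.round(3).tolist()) for k,v in c.items()})
print(status.get_obs())
cv2.imwrite('pics/both.png',cv2.resize(np.vstack([cv2.imread('pics/scene0.png'),cv2.imread('pics/top0.png')]),(480,600)))
E
```

```text
pics
{'vfov': 42.17858342507614, 'cx': 317.86428819203445, 'cy': 197.46747943443737, 'world_from_camera': [[0.926, -0.263, 0.273, 0.735], [0.378, 0.598, -0.707, -0.602], [0.023, 0.757, 0.653, 0.803], [0.0, 0.0, 0.0, 1.0]]}
{'vfov': 54.468402886379906, 'cx': 321.60983180887166, 'cy': 197.6833237290908, 'world_from_camera': [[-0.07, 0.97, -0.233, 0.261], [-0.998, -0.066, 0.022, 0.145], [0.006, 0.234, 0.972, 0.916], [0.0, 0.0, 0.0, 1.0]]}
{'vfov': 65.47919671286279, 'cx': 328.23208804007754, 'cy': 197.32978630491627, 'world_from_camera': [[0.236, 0.923, 0.305, 0.226], [-0.972, 0.225, 0.071, -0.588], [-0.003, -0.313, 0.95, 0.371], [0.0, 0.0, 0.0, 1.0]]}
{'t': 0.15, 'joint_pos': array([-1.43539157e+00,  2.77018951e-01, -2.75440010e-02,  1.26801049e+00,
        1.71939349e-05,  1.46738633e+00]), 'joint_vel': array([ 0.00127591, -0.00405111,  0.00432573,  0.00136724, -0.00121384,
       -0.00030102]), 'tau': array([ 1.31414954e-04, -4.46056938e+01,  2.95638710e+01,  1.05345392e-02,
       -1.22956558e-04,  1.30340624e-06]), 'position': array([ 0.1477548 , -0.60668768,  0.24438918]), 'eef_rot': array([-3.11745814e+00, -3.74026805e-01,  1.76397997e-05]), 'ft_force': array([-0.04537978,  0.97525691,  0.40469468]), 'ft_torque': array([-0.01157681,  0.02672472, -0.03653589]), 'finger_force': 0.0, 'finger_gap': 0.08537837618783002}
```

View pics/scene0.png

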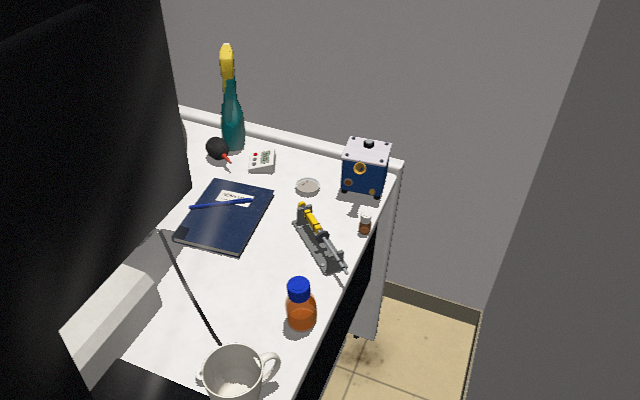

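View pics/top0.png

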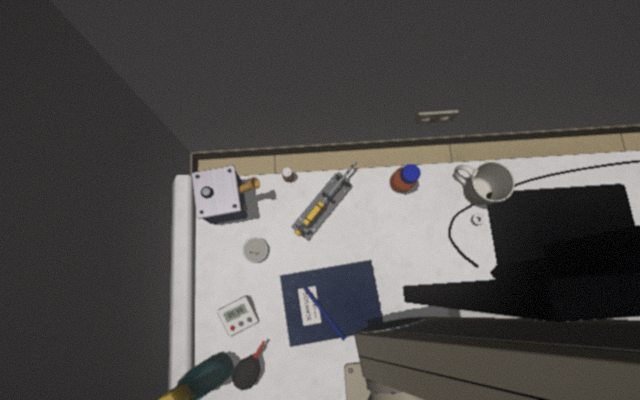

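The scene view shows the stand with the rod at about (320,235), the reservoir at (365,165) with its tube mouth at (360,168), the dish at (307,186), the vial at (365,222), and the amber bottle at (300,305). The top view shows the reservoir at (217,193), the tube mouth at (256,184), the dish at (256,250) and the rod running from (297,232) to (355,166). The monitor is the dark mass at lower right. Next I'll take measurements from depth.

Run:
```python
from h import *
for f in ['top0','scene0']:
    im,d,P=pts(f); ok=d>0
    print(f)
    hsv=cv2.cvtColor(im,cv2.COLOR_RGB2HSV); H,S,V=cv2.split(hsv)
    x,y,z=P[...,0],P[...,1],P[...,2]
    box=ok&(x>.3)&(y>-.1)&(z<.25)&(z>-.05)
    def rep(n,m):
        p=P[m]; 
        if len(p)<3: print(n,len(p));return
        mu=p.mean(0); u,s,v=np.linalg.svd(p-mu); print(n,len(p),mu.round(4),'med',np.median(p,0).round(4),'dir',v[0].round(3),'min',p.min(0).round(3),'max',p.max(0).round(3))
    rep('desk',box&(abs(z)<.01)&(S<40))
    rep('yellow',box&(H>18)&(H<32)&(S>150)&(V>80)&(z<.08)&(z>.03))
    # monitor map
    g={}
    for a in np.arange(-.8,.9,.1):
        row=[]
        for b in np.arange(-.1,1.,.1):
            m=ok&(y>=a)&(y<a+.1)&(x>=b)&(x<b+.1); row.append(f'{z[m].max():5.2f}' if m.sum()>5 else '  -  ')
        print(f'y{a:5.1f}',*row)
for f,px in [('top0',dict(dish=(256,250),vial=(288,172),bottle=(411,174),rodfront=(345,180),lid=(217,193),tube=(254,184),br=(206,191))),('scene0',dict(dish=(307,185),vial=(366,213),bottle=(299,287),lid=(366,147),tube=(360,168)))]:
    im,d,P=pts(f)
    for n,(c,r) in px.items(): print(f,n,P[r,c].round(4),im[r,c])
```

```text
top0
desk 21049 [4.494e-01 1.886e-01 4.000e-04] med [4.176e-01 1.712e-01 1.000e-04] dir [-0.27  -0.963 -0.001] min [ 0.3  -0.1  -0.01] max [0.886 0.663 0.01 ]
yellow 105 [0.4317 0.1495 0.0486] med [0.4333 0.1478 0.0485] dir [-0.727  0.686 -0.01 ] min [0.391 0.126 0.044] max [0.457 0.188 0.052]
y -0.8   -     -     -     -     -     -     -     -   -0.74  0.08   -  
y -0.7   -     -     -     -    0.02  0.02  0.01   -   -0.74  0.14   -  
y -0.6   -     -    0.09   -    0.02  0.02  0.01   -   -0.74  0.15   -  
y -0.5   -     -    0.09   -    0.02  0.02  0.01   -   -0.74  0.15   -  
y -0.4   -     -     -    0.02  0.30  0.02  0.00   -   -0.74  0.16   -  
y -0.3   -     -    0.09  0.02  0.02  0.10  0.10   -   -0.74  0.17   -  
y -0.2   -     -    0.09  0.60  0.18  0.01  0.09   -   -0.74  0.17   -  
y -0.1   -     -    0.67  0.67  0.01  0.11  0.11   -   -0.74  0.18   -  
y -0.0   -    0.29  0.54  0.54  0.02  0.04  0.05   -   -0.74  0.19   -  
y  0.1   -    0.02  0.03  0.03  0.05  0.06  0.05   -   -0.74  0.20   -  
y  0.2   -    0.05  0.05  0.02  0.02  0.13  0.13   -   -0.74  0.20   -  
y 
[... 1830 characters left out ...]
 -     -     -     -     -     -     -     -     -  
y  0.8   -     -     -     -     -     -     -     -     -     -     -  
top0 dish [0.3635 0.2846 0.0142] [153 149 143]
top0 vial [0.5351 0.1993 0.0507] [188 184 181]
top0 bottle [ 0.4952 -0.0716  0.1048] [ 53  64 145]
top0 rodfront [0.507  0.0685 0.0498] [86 87 86]
top0 lid [0.4799 0.3494 0.1093] [188 181 190]
top0 tube [0.4959 0.2707 0.1044] [116  90  57]
top0 br [0.4828 0.3696 0.1205] [148 149 151]
scene0 dish [0.3642 0.2832 0.0145] [189 183 171]
scene0 vial [0.5346 0.2075 0.0497] [236 232 228]
scene0 bottle [ 0.5033 -0.0794  0.1077] [ 44  70 195]
scene0 lid [0.4804 0.3559 0.112 ] [43 37 39]
scene0 tube [0.4845 0.3066 0.0868] [54 51 66]
```

Run:
```python
from h import *
for f in ['top0','scene0']:
    im,d,P=pts(f); ok=d>0; x,y,z=P[...,0],P[...,1],P[...,2]
    for a in np.arange(-.7,.2,.05):
        m=ok&(y>=a)&(y<a+.05)&(x>-.3)&(x<.42)&(z>.12)
        if m.sum()>5: p=P[m]; t=p[p[:,2]>p[:,2].max()-.03]; print(f,round(a,2),m.sum(),'x',p[:,0].min().round(3),p[:,0].max().round(3),'z',p[:,2].min().round(3),p[:,2].max().round(3),'top x',t[:,0].min().round(3),t[:,0].max().round(3))
```

```text
top0 -0.4 1121 x 0.301 0.331 z 0.12 0.296 top x 0.301 0.331
top0 -0.15 3338 x 0.215 0.321 z 0.121 0.601 top x 0.216 0.273
top0 -0.1 3953 x 0.208 0.261 z 0.216 0.658 top x 0.208 0.261
top0 -0.05 18368 x 0.153 0.261 z 0.194 0.672 top x 0.181 0.261
top0 0.0 6181 x 0.095 0.204 z 0.18 0.544 top x 0.151 0.202
top0 0.05 2391 x 0.088 0.197 z 0.185 0.378 top x 0.127 0.195
scene0 -0.5 473 x 0.327 0.331 z 0.242 0.316 top x 0.328 0.331
scene0 -0.45 5022 x 0.326 0.332 z 0.156 0.423 top x 0.327 0.331
scene0 -0.4 3528 x 0.279 0.332 z 0.123 0.459 top x 0.281 0.332
scene0 -0.35 7280 x 0.257 0.284 z 0.192 0.542 top x 0.278 0.284
scene0 -0.3 9970 x 0.255 0.284 z 0.192 0.605 top x 0.257 0.28
scene0 -0.25 9826 x 0.256 0.284 z 0.192 0.612 top x 0.257 0.262
scene0 -0.2 7724 x 0.256 0.32 z 0.12 0.596 top x 0.257 0.283
scene0 -0.15 3901 x 0.256 0.318 z 0.12 0.58 top x 0.257 0.283
scene0 -0.1 5078 x 0.256 0.262 z 0.191 0.564 top x 0.257 0.261
scene0 -0.05 3495 x 0.256 0.262 z 0.194 0.547 top x 0.257 0.261
scene0 0.05 71 x 0.185 0.192 z 0.195 0.276 top x 0.185 0.19
```

Request:
carry_out --series '[[[0,0,-40,0,1],[0,0,-50,0,1],[0,0,-50,0,1],[0,0,-50,0,1],[0,0,-50,0,1]]]'

```text
t: 0.65
position: [0.1478, -0.6067, 0.4871]
eef_rot: [-3.119, -0.374, -0.0]
ft_force: [0.2, -1.6, 0.1]
finger_gap: 0.0851
finger_force: 0.0
```

Run:
```python
from h import *
o=status.get_obs(); print(o['t'],o['joint_pos'],o['position'])
```

```text
0.65 [-1.43535987e+00  2.63912688e-01  4.55716863e-01  1.76288652e+00
  1.80482748e-05  1.46742097e+00] [ 0.14778045 -0.60672832  0.48706063]
```

Request:
carry_out --series '[[[0,0,-50,0,1],[0,0,-50,0,1],[0,0,-50,0,1],[0,0,-30,0,1]]]'

```text
t: 1.05
position: [0.1464, -0.6037, 0.6514]
eef_rot: [3.08, 0.369, 0.002]
ft_force: [0.1, 1.5, -1.5]
finger_gap: 0.0856
finger_force: 0.0
```

Run:
```python
from h import *
o=status.get_obs(); print(o['t'],o['joint_pos'],o['position'])
im,d,P=pts('top0')
for r in (325,340,355,370,385):
    print(r,[(c,P[r,c].round(2).tolist(),im[r,c].tolist()) for c in range(365,640,55)])
shot('top','top1')
im1,d1,P1=pts('top1'); ch=(abs(d1-d)>.03)&(d>0)&(d1>0); rr,cc=np.where(ch); print('changed',ch.sum(),rr.min() if len(rr) else 0,cc.min() if len(cc) else 0)
m=(d1>0)&(P1[...,2]>.35)&(P1[...,1]<.2)&(P1[...,1]>-.5)
print(P1[m].min(0),P1[m].max(0))
```

```text
1.05 [-1.43721895e+00  3.95753208e-01  1.01223326e+00  2.14737264e+00
  6.64760804e-04  1.46576790e+00] [ 0.14639059 -0.60370884  0.65144389]
325 [(365, [0.18, 0.05, 0.02], [43, 51, 69]), (420, [0.2, 0.0, 0.32], [45, 42, 39]), (475, [0.21, -0.04, 0.42], [35, 32, 32]), (530, [0.21, -0.07, 0.5], [25, 26, 20]), (585, [0.22, -0.09, 0.55], [24, 22, 23])]
340 [(365, [0.18, 0.08, 0.28], [87, 84, 74]), (420, [0.2, 0.03, 0.43], [53, 48, 45]), (475, [0.2, -0.01, 0.5], [38, 34, 31]), (530, [0.21, -0.03, 0.56], [35, 35, 32]), (585, [0.21, -0.06, 0.6], [25, 24, 23])]
355 [(365, [0.16, 0.08, 0.27], [85, 84, 72]), (420, [0.18, 0.03, 0.43], [85, 76, 69]), (475, [0.19, 0.0, 0.53], [78, 74, 65]), (530, [0.2, -0.02, 0.59], [82, 74, 67]), (585, [0.21, -0.03, 0.63], [31, 33, 28])]
370 [(365, [0.13, 0.08, 0.25], [86, 80, 74]), (420, [0.16, 0.03, 0.42], [46, 45, 42]), (475, [0.18, 0.0, 0.52], [82, 74, 67]), (530, [0.19, -0.02, 0.59], [81, 78, 69]), (585, [0.2, -0.03, 0.64], [82, 73, 67])]
385 [(365, [0.06, 0.06, 0.01], [143, 132, 121]), (420, [0.14, 0.03, 0.41], [83, 78, 69]), (475, [0.16, 0.0, 0.52], [72, 69, 61]), (530, [0.18, -0.02, 0.58], [76, 71, 61]), (585, [0.19, -0.03, 0.63], [76, 70, 61])]
changed 12531 314 355
[ 0.12800219 -0.14801922  0.35000417] [0.28285792 0.04521958 0.65724603]
```

View pics/top1.png

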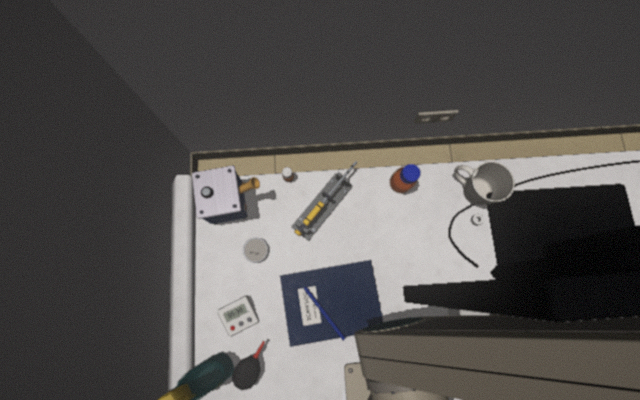

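Request:
carry_out --series '[[[5,-50,0,0,1],[5,-50,0,0,1],[5,-50,0,0,1]]]'

```text
t: 1.4
position: [0.1248, -0.4489, 0.6397]
eef_rot: [3.103, 0.372, 0.001]
ft_force: [-0.3, 0.4, 1.9]
finger_gap: 0.0857
finger_force: 0.0
```

Run:
```python
from h import *
o=status.get_obs(); print(o['t'],o['joint_pos'],o['position'],o['eef_rot'])
```

```text
1.4 [-1.43885038e+00  5.28344510e-02  5.39652319e-01  2.04123232e+00
  7.11104225e-04  1.46400397e+00] [ 0.12483943 -0.44888754  0.63971962] [3.10298040e+00 3.72178662e-01 1.43303674e-03]
```

```bash
cat >> h.py <<'E'
from scipy.spatial.transform import Rotation as R
def plan(way,grip,start=None,step=45,rstep=8,maxrows=99):
    """way: list of (x,y,z,heading of tool x in deg); prints rows"""
    o=status.get_obs(); p=np.array(o['position']); r=R.from_rotvec(o['eef_rot'])
    out=[]
    for w in way:
        t=np.array(w[:3])
        X=r.apply([1,0,0]); h=np.degrees(np.arctan2(X[1],X[0])); dh=(w[3]-h+180)%360-180
        n=max(1,int(np.ceil(max(np.linalg.norm(t-p)/1e3*1e6/step,abs(dh)/rstep))))
        p0,dh0=p.copy(),0
        for i in range(n):
            g=p0+(t-p0)*(i+1)/n; s=np.round(r.inv().apply(g-p)*1000,1)
            roll=np.round(-(dh*(i+1)/n-dh0),1); dh0-=roll
            out.append([*s.tolist(),float(roll),grip]); p=p+r.apply(s/1000); r=r*R.from_rotvec([0,0,np.radians(roll)])
    for i in range(0,len(out),5): print([out[i:i+5]])
    print('end',p.round(4),np.degrees(np.arctan2(*r.apply([1,0,0])[[1,0]])).round(2))
def state():
    o=status.get_obs(); r=R.from_rotvec(o['eef_rot']); X=r.apply([1,0,0]); Z=r.apply([0,0,1])
    print('t',round(o['t'],2),'p',o['position'].round(4),'h',np.degrees(np.arctan2(X[1],X[0])).round(2),'z',Z.round(3),'q',o['joint_pos'].round(3),'F',o['ft_force'].round(1),'gap',round(o['finger_gap'],4),'ff',round(o['finger_force'],1))
E
python3 - <<'E'
from h import *
def pol(r,a,z,h): a=np.radians(a); return (r*np.cos(a),r*np.sin(a),z,h)
w=[pol(.41,-70,.675,20)]+[pol(.41,a,.675,20+(a+70)*1.25) for a in range(-58,21,6)]
plan(w,1)
E
```

```text
[[[15.0, -28.8, -18.1, -3.2, 1], [16.5, -27.9, -18.2, -3.1, 1], [42.6, -4.5, -0.2, -7.5, 1], [42.9, 1.1, -0.1, -7.5, 1], [42.9, 0.0, -0.3, -7.5, 1]]]
[[[42.9, 1.1, -0.4, -7.5, 1], [42.9, 2.3, -0.4, -7.5, 1], [42.8, 3.3, -0.5, -7.5, 1], [42.6, 4.5, -0.5, -7.5, 1], [42.6, 5.6, -0.6, -7.5, 1]]]
[[[42.4, 6.7, -0.6, -7.5, 1], [42.2, 7.8, -0.7, -7.5, 1], [42.0, 8.9, -0.6, -7.5, 1], [41.7, 10.0, -0.7, -7.5, 1], [41.4, 11.1, -0.7, -7.5, 1]]]
[[[41.2, 12.1, -0.7, -7.5, 1], [40.8, 13.3, -0.7, -7.5, 1]]]
end [0.3853 0.1402 0.675 ] 132.48
```

Request:
carry_out --series '[[[15,-29,-18,-3.2,1],[16.5,-28,-18,-3,1],[42.5,-4.5,0,-7.5,1],[43,1,0,-7.5,1],[43,0,0,-7.5,1]]]'

```text
t: 1.9
position: [0.2534, -0.3233, 0.6742]
eef_rot: [2.91, 1.135, -0.009]
ft_force: [1.3, -0.3, -0.5]
finger_gap: 0.0857
finger_force: 0.0
```

Run:
```python
from h import *
state()
```

```text
t 1.9 p [ 0.2534 -0.3233  0.6742] h 42.62 z [ 0.001 -0.019 -1.   ] q [-1.058 -0.01   0.557  2.122 -0.008  1.339] F [ 1.3 -0.3 -0.5] gap 0.0857 ff 0.0
```

Tracking well and clear of the monitor top. I'll continue the sweep.

Request:
carry_out --series '[[[43,1,-0.4,-7.5,1],[43,2.3,-0.4,-7.5,1],[43,3.3,-0.5,-7.5,1],[42.5,4.5,-0.5,-7.5,1],[42.5,5.6,-0.5,-7.5,1]]]'

```text
t: 2.4
position: [0.3811, -0.1534, 0.6727]
eef_rot: [2.392, 2.014, -0.022]
ft_force: [1.0, -0.5, -0.0]
finger_gap: 0.0854
finger_force: 0.0
```

Request:
carry_out --series '[[[42.5,6.7,-0.6,-7.5,1],[42,7.8,-0.6,-7.5,1],[42,9,-0.6,-7.5,1],[42,10,-0.6,-7.5,1],[41.5,11,-0.6,-7.5,1]]]'

```text
t: 2.9
position: [0.4062, 0.0573, 0.671]
eef_rot: [1.62, 2.68, -0.033]
ft_force: [0.1, -0.2, -0.6]
finger_gap: 0.0856
finger_force: 0.0
```

Run:
```python
from h import *
state()
plan([(.36,.2,.6,135),(.42,.19,.40,135)],1)
```

```text
t 2.9 p [0.4062 0.0573 0.671 ] h 117.71 z [-0.002 -0.023 -1.   ] q [-2.000e-03 -1.000e-03  5.590e-01  2.133e+00 -2.300e-02  1.085e+00] F [ 0.1 -0.2 -0.6] gap 0.0856 ff 0.0
[[[37.3, 6.6, 16.9, -4.3, 1], [36.7, 9.3, 17.0, -4.3, 1], [35.9, 12.1, 16.9, -4.4, 1], [34.9, 14.8, 17.0, -4.3, 1], [-9.3, 7.8, 40.0, 0.0, 1]]]
[[[-9.4, 7.8, 40.0, 0.0, 1], [-9.3, 7.7, 40.0, 0.0, 1], [-9.3, 7.8, 40.0, 0.0, 1], [-9.3, 7.8, 40.0, 0.0, 1]]]
end [0.42 0.19 0.4 ] 135.01
```

Request:
carry_out --series '[[[37,6.5,17,-4.3,1],[36.5,9.5,17,-4.3,1],[36,12,17,-4.4,1],[35,15,17,-4.3,1],[-9.3,7.8,40,0,1]]]'

```text
t: 3.4
position: [0.3712, 0.1996, 0.5619]
eef_rot: [1.193, 2.894, -0.028]
ft_force: [0.7, 0.2, 0.4]
finger_gap: 0.0852
finger_force: 0.0
```

Request:
carry_out --series '[[[-9.3,7.8,40,0,1],[-9.3,7.8,40,0,1],[-9.3,7.8,40,0,1],[-9.3,7.8,40,0,1],[0,0,0,0,1]]]'

```text
t: 3.9
position: [0.4185, 0.1862, 0.3932]
eef_rot: [-1.21, -2.897, 0.049]
ft_force: [-0.2, -0.8, -0.5]
finger_gap: 0.0853
finger_force: 0.0
```

Run:
```python
from h import *
state()
shot('wrist','w1'); shot('scene','s1')
```

```text
t 3.9 p [0.4185 0.1862 0.3932] h 134.66 z [-0.014 -0.028 -1.   ] q [ 0.292 -0.05  -0.09   1.553 -0.023  1.083] F [-0.2 -0.8 -0.5] gap 0.0853 ff 0.0
```

View pics/w1.png

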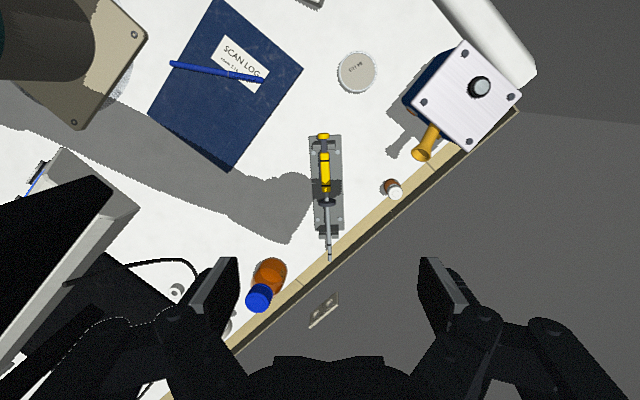

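The wrist view shows the rod vertical at column ~325, with the knob at (322,137), handle (325,172), collar (328,200) and tip (330,258). The reservoir lid is centred at about (467,97), the brass tube mouth is at (422,152), the dish at (356,72) and the vial at (393,189).

```bash
cat > meas.py <<'E'
from h import *
def hd(v): return np.degrees(np.arctan2(v[1],v[0])).round(2)
for f in ['w1','s1']:
    im,d,P=pts(f); hsv=cv2.cvtColor(im,cv2.COLOR_RGB2HSV); H,S,V=cv2.split(hsv); ok=d>0; x,y,z=P[...,0],P[...,1],P[...,2]
    print(f,'deskz',np.median(z[ok&(abs(z)<.015)&(x>.3)&(x<.5)&(y>.05)&(y<.35)]))
    m=ok&(x>.4)&(x<.62)&(y>.25)&(y<.48)&(z>.104)&(z<.113)&(S<60)
    p=P[m]; rc=cv2.minAreaRect((p[:,:2]*1000).astype(np.float32)); print('lid',len(p),rc,np.median(p[:,2]).round(4))
    b=cv2.boxPoints(rc); e=b[1]-b[0]; e2=b[2]-b[1]; print(' edges',hd(e),np.linalg.norm(e),hd(e2),np.linalg.norm(e2))
    m=ok&(H>10)&(H<28)&(S>110)&(x>.4)&(x<.62)&(y>.2)&(y<.42)&(z>.06)&(z<.145); p=P[m]
    if len(p)>5:
        mu=p.mean(0);v=np.linalg.svd(p-mu)[2][0]; print('brass',len(p),mu.round(4),v.round(3),hd(v),p.min(0).round(3),p.max(0).round(3))
        t=p[p[:,2]>p[:,2].max()-.004]; print(' top',t.mean(0).round(4))
    m=ok&(H>20)&(H<32)&(S>130)&(x>.36)&(x<.5)&(y>.08)&(y<.22)&(z>.03)&(z<.065); p=P[m]; t=p[p[:,2]>.042]
    rc=cv2.minAreaRect((t[:,:2]*1000).astype(np.float32)); print('yellow',len(p),np.median(p,0).round(4),rc)
    m=ok&(x>.36)&(x<.58)&(y>.0)&(y<.22)&(z>.036)&(z<.064); p=P[m]
    vx=cv2.fitLine(p[:,:2].astype(np.float32),cv2.DIST_HUBER,0,.001,.001).ravel(); print('rodline',len(p),vx.round(4),hd(vx[:2]))
    u=np.array([np.cos(np.radians(-45)),np.sin(np.radians(-45))]); 
    a=vx[:2]*np.sign(vx[:2]@u); s=(p[:,:2]-vx[2:])@a; print(' ends', (vx[2:]+a*s.min()).round(4),(vx[2:]+a*s.max()).round(4),s.max()-s.min())
    for n,c,zz,rad in [('dish',(.364,.284),(.008,.02),.04),('vial',(.535,.203),(.04,.058),.03),('bottle',(.5,-.075),(.09,.115),.05)]:
        m=ok&(np.hypot(x-c[0],y-c[1])<rad)&(z>zz[0])&(z<zz[1]); 
        if m.sum()>3: print(n,P[m].mean(0).round(4),P[m].max(0).round(3))
E
python3 meas.py
```

```text
w1 deskz -0.001370026417143566
lid 6110 ((486.8608093261719, 329.21234130859375), (103.74777221679688, 142.1810760498047), 6.780894756317139) 0.1065
 edges -83.22 142.18108 6.78 103.74776
brass 540 [0.492  0.2816 0.1072] [ 0.201 -0.853  0.482] -76.73 [0.482 0.26  0.082] [0.508 0.308 0.127]
 top [0.493  0.2749 0.125 ]
yellow 392 [0.4297 0.1528 0.0467] ((423.2312316894531, 157.757568359375), (15.42957878112793, 91.27313995361328), 46.837562561035156)
rodline 1260 [ 0.7521 -0.6591  0.4696  0.1191] -41.23
 ends [0.3898 0.189 ] [0.5574 0.0422] 0.2228017812707101
dish [0.3641 0.2881 0.0126] [0.394 0.318 0.016]
vial [0.535  0.2034 0.0475] [0.548 0.215 0.051]
bottle [ 0.4975 -0.0679  0.1019] [ 0.518 -0.051  0.106]
s1 deskz 0.0010803545437167439
lid 1020 ((483.31085205078125, 350.82879638671875), (103.61461639404297, 97.07611083984375), 7.340778827667236) 0.1086
 edges -82.66 97.07612 7.34 103.61463
brass 114 [0.4913 0.2765 0.1118] [-0.072  0.922 -0.38 ] 94.49 [0.476 0.257 0.069] [0.507 0.375 0.129]
 top [0.493  0.272  0.1271]
yellow 212 [0.432  0.145  0.0483] ((424.0541687011719, 154.142578125), (14.993396759033203, 91.62812042236328), 47.53127670288086)
rodline 756 [ 0.7415 -0.6709  0.4852  0.0974] -42.14
 ends [0.3876 0.1857] [0.5526 0.0364] 0.22253486508622883
dish [0.3642 0.2829 0.0144] [0.394 0.318 0.02 ]
vial [0.5356 0.1982 0.0479] [0.546 0.213 0.053]
bottle [ 0.5002 -0.0775  0.1034] [ 0.519 -0.053  0.11 ]
```

```bash
sed -i "s/for f in \['w1','s1'\]/import sys\nfor f in sys.argv[1:]/; s/(z>.104)&(z<.113)&(S<60)/(z>.103)\&(z<.113)\&(S<60)\&(y<.42)/" meas.py
python3 - <<'E'
from h import *
state(); shot('wrist','w2'); shot('top','t2'); state()
E
python3 meas.py w2 t2
```

```text
t 4.0 p [0.4214 0.1875 0.4011] h 134.68 z [-0.001 -0.024 -1.   ] q [ 0.292 -0.054 -0.076  1.557 -0.023  1.084] F [ 0.4 -0.1  0.8] gap 0.0855 ff 0.0
t 4.1 p [0.4235 0.1883 0.4047] h 134.7 z [ 0.006 -0.022 -1.   ] q [ 0.293 -0.055 -0.07   1.556 -0.023  1.083] F [-0.7  0.2  0.4] gap 0.0856 ff 0.0
w2 deskz -0.0013392433109671864
lid 5909 ((486.83526611328125, 329.2975769042969), (104.083251953125, 142.2783966064453), 6.7383599281311035) 0.1065
 edges -83.26 142.27843 6.74 104.08323
brass 510 [0.492  0.2815 0.1073] [ 0.192 -0.855  0.482] -77.34 [0.482 0.259 0.079] [0.507 0.31  0.127]
 top [0.4926 0.2749 0.1248]
yellow 385 [0.4293 0.1525 0.0468] ((423.80792236328125, 157.26678466796875), (15.468281745910645, 91.41941833496094), 45.991111755371094)
rodline 1229 [ 0.7492 -0.6623  0.4514  0.1326] -41.48
 ends [0.389  0.1878] [0.5549 0.0411] 0.22153566757987764
dish [0.364  0.2882 0.0126] [0.394 0.317 0.016]
vial [0.5351 0.2034 0.0476] [0.547 0.215 0.051]
bottle [ 0.4974 -0.0677  0.1018] [ 0.52  -0.051  0.106]
t2 deskz nan
lid 0 ((0.0, 0.0), (0.0, 0.0), 0.0) nan
 edges 0.0 0.0 0.0 0.0
yellow 0 [nan nan nan] ((0.0, 0.0), (0.0, 0.0), 0.0)
  return _methods._mean(a, axis=axis, dtype=dtype,
  ret = ret.dtype.type(ret / rcount)
  ret = um.true_divide(
Traceback (most recent call last):
  File "meas.py", line 17, in <module>
    vx=cv2.fitLine(p[:,:2].astype(np.float32),cv2.DIST_HUBER,0,.001,.001).ravel(); print('rodline',len(p),vx.round(4),hd(vx[:2]))
       ~~~~~~~~~~~^^^^^^^^^^^^^^^^^^^^^^^^^^^^^^^^^^^^^^^^^^^^^^^^^^^^^^^
cv2.error: OpenCV(4.12.0) /io/opencv/modules/imgproc/src/linefit.cpp:50: error: (-215:Assertion failed) count > 0 in function 'fitLine2D_wods'
```

```bash
python3 meas.py top0 scene0 2>&1 | grep -v Warn; python3 -c "
from h import *
state()
plan([(.432,.147,.16,137)],1)"
```

```text
top0 deskz 0.0002570914084328857
lid 1936 ((488.06329345703125, 329.44427490234375), (103.96148681640625, 142.18063354492188), 6.6766204833984375) 0.108
 edges -83.32 142.1806 6.68 103.96146
brass 141 [0.4926 0.2814 0.1086] [-0.15   0.896 -0.419] 99.52 [0.484 0.261 0.093] [0.505 0.306 0.129]
 top [0.4928 0.2746 0.1263]
yellow 154 [0.4319 0.1497 0.0484] ((424.58819580078125, 156.73016357421875), (12.345314979553223, 89.3611068725586), 47.84931564331055)
rodline 625 [ 0.7437 -0.6685  0.4682  0.1185] -41.95
 ends [0.3908 0.1881] [0.556  0.0396] 0.22213888634333048
dish [0.365  0.2874 0.014 ] [0.395 0.317 0.018]
vial [0.5364 0.2028 0.0493] [0.548 0.214 0.053]
bottle [ 0.4984 -0.0705  0.1044] [ 0.519 -0.052  0.111]
scene0 deskz 0.0010336832680094554
lid 1040 ((483.0600891113281, 351.9596252441406), (104.07001495361328, 99.26569366455078), 6.444410800933838) 0.1084
 edges -83.56 99.26566 6.44 104.070015
brass 111 [0.4914 0.2755 0.1119] [-0.086  0.881 -0.465] 95.59 [0.477 0.257 0.08 ] [0.506 0.357 0.129]
 top [0.493  0.2727 0.1269]
yellow 214 [0.4315 0.1449 0.0483] ((422.96685791015625, 155.5519561767578), (15.70195198059082, 94.184814453125), 46.28055191040039)
rodline 757 [ 0.7519 -0.6593  0.4607  0.1174] -41.25
 ends [0.3848 0.184 ] [0.5532 0.0363] 0.22402477542241625
dish [0.3642 0.2831 0.0144] [0.392 0.317 0.019]
vial [0.5355 0.1981 0.0483] [0.546 0.212 0.053]
bottle [ 0.5001 -0.0775  0.1036] [ 0.519 -0.054  0.11 ]
t 4.1 p [0.4235 0.1883 0.4047] h 134.7 z [ 0.006 -0.022 -1.   ] q [ 0.293 -0.055 -0.07   1.556 -0.023  1.083] F [-0.7  0.2  0.4] gap 0.0856 ff 0.0
[[[-5.1, -3.4, 40.9, -0.4, 1], [-5.0, -3.4, 41.0, -0.4, 1], [-5.0, -3.5, 40.9, -0.4, 1], [-5.0, -3.4, 41.0, -0.3, 1], [-5.0, -3.6, 40.9, -0.4, 1]]]
[[[-5.0, -3.5, 40.9, -0.4, 1]]]
end [0.432 0.147 0.16 ] 137.0
```

Request:
carry_out --series '[[[-4,-1,41,-0.6,1],[-4,-1,41,-0.6,1],[-4,-1.5,41,-0.6,1],[-4,-1.5,41,-0.6,1],[-4,-1.5,41,-0.6,1]]]'

```text
t: 4.6
position: [0.4365, 0.1655, 0.2]
eef_rot: [1.127, 2.914, -0.025]
ft_force: [0.7, -0.3, 0.3]
finger_gap: 0.0851
finger_force: 0.0
```

Request:
carry_out --series '[[[-4,-1.5,40,-0.6,1],[0,0,0,0,1],[0,0,0,0,1],[0,0,0,0,1]]]'

```text
t: 5.0
position: [0.4391, 0.1611, 0.1617]
eef_rot: [1.112, 2.92, -0.026]
ft_force: [-0.2, -0.5, 0.6]
finger_gap: 0.0851
finger_force: 0.0
```

```bash
python3 - <<'E'
from h import *
state(); shot('wrist','w3'); state()
plan([(.4355,.1474,.10,138.3),(.4355,.1474,.034,138.3)],1)
E
python3 meas.py w3 | grep -A1 -E 'rodl|yell|brass|desk'
```

```text
t 5.0 p [0.4391 0.1611 0.1617] h 138.29 z [ 0.01  -0.021 -1.   ] q [ 0.227  0.059 -0.472  1.035 -0.023  0.955] F [-0.2 -0.5  0.6] gap 0.0851 ff 0.0
t 5.05 p [0.439  0.1611 0.1617] h 138.3 z [ 0.01  -0.021 -1.   ] q [ 0.227  0.059 -0.473  1.034 -0.023  0.955] F [-0.1  0.4 -0. ] gap 0.0855 ff 0.0
[[[-2.5, -6.0, 31.0, 0.0, 1], [-2.6, -6.0, 30.9, 0.0, 1], [0.7, 0.3, 33.0, 0.0, 1], [0.7, 0.3, 33.0, 0.0, 1]]]
end [0.4355 0.1474 0.034 ] 138.3
w3 deskz -0.0014099335958263626
lid 13870 ((485.7250671386719, 334.44989013671875), (104.31969451904297, 58.41783142089844), 6.364083766937256) 0.1064
--
brass 3166 [0.4909 0.2802 0.1067] [ 0.272 -0.796  0.541] -71.13 [0.481 0.258 0.074] [0.508 0.309 0.127]
 top [0.4921 0.2742 0.1245]
yellow 1384 [0.4273 0.1542 0.0469] ((423.66497802734375, 157.9892120361328), (15.525516510009766, 91.67855834960938), 47.741947174072266)
rodline 4324 [ 0.7741 -0.633   0.4609  0.1249] -39.27
 ends [0.3868 0.1855] [0.5585 0.0451] 0.22184604053184226
```

View pics/w3.png

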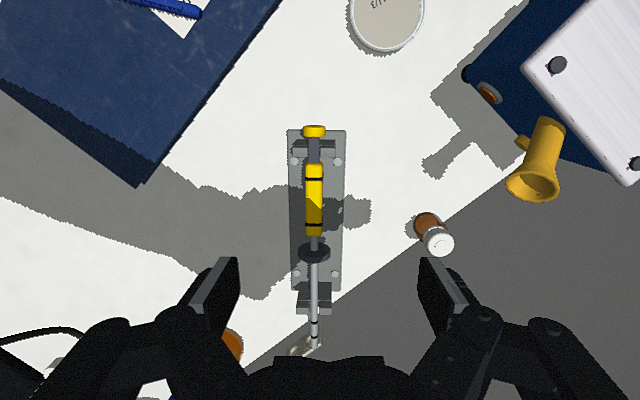

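The rod lies straight along column 314, parallel to the tool's x axis. Its handle spans rows 163–237 and the collar is at row 252. It sits about 12 mm to the side of the finger centre line (column ~328).

Run:
```python
from h import *
im,d,P=pts('w3'); hsv=cv2.cvtColor(im,cv2.COLOR_RGB2HSV); H,S,V=cv2.split(hsv)
m=(d>0)&(H>18)&(H<32)&(S>130)&(P[...,2]>.044)&(P[...,2]<.056); m[:, :290]=0; m[:,340:]=0; m[:150]=0; m[245:]=0
p=P[m]; rc=cv2.minAreaRect((p[:,:2]*1000).astype(np.float32)); print(len(p),rc,p.mean(0).round(4),np.median(p[:,2]))
g=(d>0)&(P[...,2]>.038)&(P[...,2]<.046); g[:265]=0; g[345:]=0; g[:,:300]=0; g[:,330:]=0
print('rod',P[g].mean(0).round(4)); v=P[g].mean(0)-p.mean(0); print(np.degrees(np.arctan2(v[1],v[0])))
```

```text
1098 ((434.20458984375, 147.72276306152344), (13.793851852416992, 62.29052734375), 47.85717010498047) [0.433  0.1489 0.047 ] 0.04704312157442797
rod [0.5137 0.0749 0.0413]
-42.51933986744935
```

Request:
carry_out --series '[[[-2.5,-6,31,0.2,1],[-2,-6,31,0.2,1],[0.5,0.3,33,0,1],[0.5,0.3,33,0,1],[0,0,0,0,1]]]'

```text
t: 5.55
position: [0.4298, 0.1461, 0.0289]
eef_rot: [1.126, 2.924, -0.035]
ft_force: [-1.1, 0.6, 0.2]
finger_gap: 0.0853
finger_force: 0.0
```

Run:
```python
from h import *
state()
```

```text
t 5.55 p [0.4298 0.1461 0.0289] h 137.9 z [-0.001 -0.024 -1.   ] q [ 0.199  0.214 -0.632  0.731 -0.023  0.934] F [-1.1  0.6  0.2] gap 0.0853 ff 0.0
```

Request:
carry_out --series '[[[0,0,0,0,-1],[0,0,0,0,-1],[0,0,0,0,-1],[0,0,0,0,-1],[0,0,0,0,-1]]]' --newtons 25

```text
t: 6.05
position: [0.4333, 0.1471, 0.0316]
eef_rot: [1.124, 2.918, -0.027]
ft_force: [0.2, 5.4, 1.1]
finger_gap: 0.0131
finger_force: 26.5
```

Request:
carry_out --series '[[[0,0,0,0,-1],[0,0,0,0,-1],[0,0,0,0,-1],[0,0,0,0,-1]]]'

```text
t: 6.45
position: [0.4334, 0.1471, 0.0315]
eef_rot: [1.124, 2.919, -0.027]
ft_force: [1.0, 2.3, 6.2]
finger_gap: 0.0136
finger_force: 27.5
```

Run:
```python
from h import *
state()
```

```text
t 6.45 p [0.4334 0.1471 0.0315] h 137.9 z [ 0.007 -0.021 -1.   ] q [ 0.199  0.211 -0.628  0.729 -0.022  0.934] F [1.  2.3 6.2] gap 0.0136 ff 27.5
```

Request:
carry_out --series '[[[0,0,-10,0,-1],[0,0,-25,0,-1],[0,0,-45,0,-1],[0,0,-45,0,-1],[0,0,-45,0,-1]]]'

```text
t: 6.95
position: [0.4291, 0.1495, 0.201]
eef_rot: [1.126, 2.923, -0.036]
ft_force: [0.8, 0.3, -0.3]
finger_gap: 0.0138
finger_force: 26.6
```

Run:
```python
from h import *
state()
for f in ['w1','w3','top0','scene0']:
    im,d,P=pts(f); hsv=cv2.cvtColor(im,cv2.COLOR_RGB2HSV); H,S,V=cv2.split(hsv); x,y,z=P[...,0],P[...,1],P[...,2]
    m=(d>0)&(H>10)&(H<28)&(S>110)&(x>.46)&(x<.53)&(y>.24)&(y<.32)&(z>.06)&(z<.145); p=P[m]
    for hdg in (96.7,):
        o=np.array([np.cos(np.radians(hdg-180)),np.sin(np.radians(hdg-180))]); l=np.array([-o[1],o[0]])
        a=p[:,:2]@o; b=p[:,:2]@l
        n=a*np.cos(np.radians(40))+p[:,2]*np.sin(np.radians(40))   # along the tube axis
        k=n>np.percentile(n,99)-.004; w=-a*np.sin(np.radians(40))+p[:,2]*np.cos(np.radians(40))
        lc=(b[k].min()+b[k].max())/2; lp=(np.percentile(b[k],2)+np.percentile(b[k],98))/2
        print(f,k.sum(),'lat',lc.round(4),lp.round(4),np.ptp(b[k]).round(4),'w',w[k].min().round(4),w[k].max().round(4),'n',np.percentile(n,[95,99,100]).round(4))
        nn=np.percentile(n,99.5); wc=w[k].max()-.014
        A=np.cos(np.radians(40));B=np.sin(np.radians(40)); aa=nn*A-wc*B; zz=nn*B+wc*A
        print('   mouth',(o*aa+l*lp).round(4),zz.round(4))
im,d,P=pts('w3'); m=(d>0)&(abs(P[...,2]-.1065)<.003)&(P[...,0]>.4)&(P[...,1]>.28)&(cv2.cvtColor(im,cv2.COLOR_RGB2HSV)[...,1]<60); m=cv2.morphologyEx(m.astype(np.uint8),cv2.MORPH_OPEN,np.ones((7,7)))>0
p=P[m]; q=p[np.argsort(p[:,1])]
# front edge of the lid: lowest y per x-bin
e=np.array([[x0,p[abs(p[:,0]-x0)<.002][:,1].min()] for x0 in np.arange(.445,.52,.004) if (abs(p[:,0]-x0)<.002).sum()>5]); print(e.round(4).tolist(), np.degrees(np.arctan(np.polyfit(e[:,0],e[:,1],1)[0])))
```

```text
t 6.95 p [0.4291 0.1495 0.201 ] h 137.89 z [ 0.    -0.025 -1.   ] q [ 0.208  0.007 -0.437  1.132 -0.024  0.943] F [ 0.8  0.3 -0.3] gap 0.0138 ff 26.6
w1 131 lat 0.5227 0.5223 0.0258 w 0.2103 0.2364 n [-0.0842 -0.0837 -0.0833]
   mouth [0.4946 0.2665] 0.1166
w3 859 lat 0.522 0.5217 0.0271 w 0.2081 0.2359 n [-0.0841 -0.0835 -0.0831]
   mouth [0.494 0.266] 0.1163
top0 23 lat 0.5219 0.5217 0.0201 w 0.2139 0.2371 n [-0.0835 -0.0825 -0.0821]
   mouth [0.494 0.266] 0.118
scene0 32 lat 0.5208 0.5209 0.0264 w 0.2105 0.2361 n [-0.0805 -0.0801 -0.0781]
   mouth [0.4936 0.2628] 0.1192
[[0.445, 0.3009], [0.449, 0.3014], [0.453, 0.3021], [0.457, 0.3021], [0.461, 0.3029], [0.465, 0.3032], [0.469, 0.3035], [0.473, 0.3045], [0.477, 0.305], [0.481, 0.3051], [0.485, 0.3058], [0.489, 0.306], [0.493, 0.3063], [0.497, 0.3073], [0.501, 0.3077], [0.505, 0.3085], [0.509, 0.3089], [0.513, 0.3092], [0.517, 0.3098]] 7.02046411045621
```

```bash
cat >> h.py <<'E'
M=np.array([.494,.2655,.117]); HD=97.0; OUT=np.array([np.cos(np.radians(HD-180)),np.sin(np.radians(HD-180)),0]); UP=np.array([0,0,1.])
LT=.163; OFF=.0035
def tcp(tip_out,tip_z,th):
    t=np.radians(th); tip=M+OUT*tip_out; tip[2]=tip_z
    G=tip+LT*(OUT*np.cos(t)+UP*np.sin(t)); C=G-OFF*(UP*np.cos(t)-OUT*np.sin(t)); return (*(C-UP*.005),HD+180)
E
python3 - <<'E'
from h import *
state()
a=tcp(.045,.115,2.4); print(a)
plan([(a[0],a[1]-0.0,.22,a[3]),a],-1)
E
```

```text
t 6.95 p [0.4291 0.1495 0.201 ] h 137.89 z [ 0.    -0.025 -1.   ] q [ 0.208  0.007 -0.437  1.132 -0.024  0.943] F [ 0.8  0.3 -0.3] gap 0.0138 ff 26.6
(np.float64(0.5193492604632122), np.float64(0.05904684109464101), np.float64(0.11332880165251354), 277.0)
[[[-7.1, -0.4, -0.9, -7.7, -1], [-7.0, -1.3, -1.0, -7.8, -1], [-6.7, -2.3, -0.9, -7.7, -1], [-6.4, -3.1, -0.9, -7.7, -1], [-5.9, -4.0, -1.0, -7.7, -1]]]
[[[-5.3, -4.7, -0.9, -7.8, -1], [-4.6, -5.5, -0.9, -7.7, -1], [-3.9, -5.9, -0.9, -7.7, -1], [-3.0, -6.5, -1.0, -7.8, -1], [-2.1, -6.8, -0.9, -7.7, -1]]]
[[[-1.2, -7.0, -0.9, -7.7, -1], [-0.3, -7.1, -1.0, -7.7, -1], [0.8, -7.1, -0.9, -7.8, -1], [1.6, -6.9, -0.9, -7.7, -1], [2.6, -6.6, -1.0, -7.7, -1]]]
[[[3.5, -6.3, -0.9, -7.8, -1], [4.2, -5.7, -0.9, -7.7, -1], [5.0, -5.0, -1.0, -7.7, -1], [-0.9, -0.1, 35.6, -0.0, -1], [-0.9, -0.1, 35.5, -0.0, -1]]]
[[[-0.8, -0.1, 35.6, -0.0, -1]]]
end [0.5193 0.059  0.1133] -83.02
```

Request:
carry_out --series '[[[-7,-0.5,-1,-7.7,-1],[-7,-1.5,-1,-7.7,-1],[-7,-2.5,-1,-7.7,-1],[-6.5,-3,-1,-7.7,-1],[-6,-4,-1,-7.7,-1]]]'

```text
t: 7.45
position: [0.4548, 0.1239, 0.2051]
eef_rot: [0.09, 3.139, -0.039]
ft_force: [-0.2, 0.6, -1.0]
finger_gap: 0.0137
finger_force: 26.6
```

Request:
carry_out --series '[[[-5.5,-4.5,-1,-7.7,-1],[-4.5,-5.5,-1,-7.7,-1],[-4,-6,-1,-7.7,-1],[-3,-6.5,-1,-7.7,-1],[-2,-7,-1,-7.7,-1]]]'

```text
t: 7.95
position: [0.4799, 0.0985, 0.2107]
eef_rot: [0.948, -2.987, 0.036]
ft_force: [-0.2, -1.3, -1.3]
finger_gap: 0.0135
finger_force: 26.6
```

Request:
carry_out --series '[[[-1,-7,-1,-7.7,-1],[0,-7,-1,-7.7,-1],[1,-7,-1,-7.7,-1],[1.5,-7,-1,-7.7,-1],[2.5,-6.5,-1,-7.7,-1]]]'

```text
t: 8.45
position: [0.5042, 0.0732, 0.2163]
eef_rot: [1.875, -2.502, 0.03]
ft_force: [-0.1, -0.3, -1.1]
finger_gap: 0.0134
finger_force: 26.6
```

Request:
carry_out --series '[[[3.5,-6,-1,-7.7,-1],[4,-5.5,-1,-7.7,-1],[5,-5,-1,-7.7,-1],[0,0,0,0,-1],[0,0,0,0,-1]]]'

```text
t: 8.95
position: [0.5191, 0.0588, 0.22]
eef_rot: [2.328, -2.085, 0.026]
ft_force: [-0.6, -0.3, -0.2]
finger_gap: 0.0137
finger_force: 26.6
```

Run:
```python
from h import *
state()
plan([tcp(.045,.115,2.4)],-1)
```

```text
t 8.95 p [0.5191 0.0588 0.22  ] h -83.69 z [ 0.001 -0.023 -1.   ] q [ 0.002  0.111 -0.284  1.175 -0.023 -1.679] F [-0.6 -0.3 -0.2] gap 0.0137 ff 26.6
[[[-0.9, -0.2, 35.5, -0.2, -1], [-0.9, -0.1, 35.6, -0.3, -1], [-0.9, -0.2, 35.5, -0.2, -1]]]
end [0.5194 0.0591 0.1134] -82.99
```

Request:
carry_out --series '[[[-1,0,35.5,-0.3,-1],[-1,0,35.5,-0.2,-1],[-1,0,35.5,-0.2,-1],[0,0,0,0,-1],[0,0,0,0,-1]]]'

```text
t: 9.45
position: [0.5191, 0.0597, 0.114]
eef_rot: [2.343, -2.068, 0.025]
ft_force: [0.8, -0.1, 0.2]
finger_gap: 0.0136
finger_force: 26.6
```

Run:
```python
from h import *
state(); shot('wrist','w4'); shot('scene','s4'); shot('top','t4')
a=cv2.imread('pics/s4.png')[120:280,260:440]; b=cv2.imread('pics/t4.png')[120:300,180:420]; w=cv2.imread('pics/w4.png')[:,100:560]
cv2.imwrite('pics/c4.png',np.hstack([cv2.resize(a,(420,373),interpolation=2),cv2.resize(w,(373*460//400-50,373))]))
```

```text
t 9.45 p [0.5191 0.0597 0.114 ] h -82.87 z [ 0.001 -0.023 -1.   ] q [ 0.003  0.205 -0.415  0.949 -0.023 -1.692] F [ 0.8 -0.1  0.2] gap 0.0136 ff 26.6
```

View pics/c4.png

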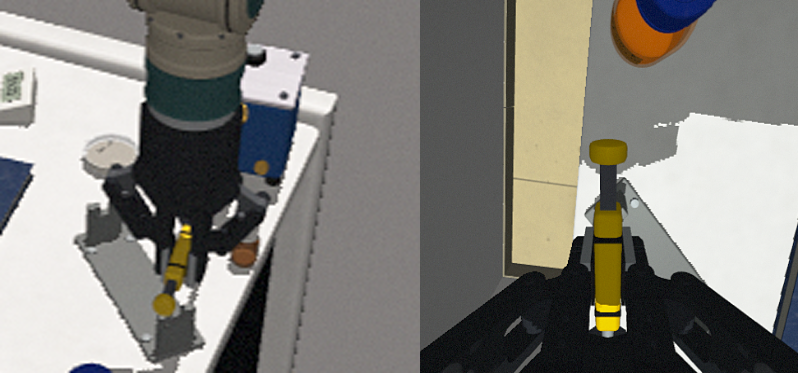

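The rod is held firmly and roughly level. In the wrist view the knob is at (608,152) and the handle at (608,265), but the hand hides the tip. I'll check the tip with top-camera depth.

```bash
cat > rodfit.py <<'E'
from h import *
import sys
def rod(f,lo=-.02,hi=.14,yel=False):
    im,d,P=pts(f); a=(P-M)@OUT; b=(P-M)@np.cross(UP,OUT); z=P[...,2]
    m=(d>0)&(a>lo)&(a<hi)&(abs(b)<.02)&(z>.08)&(z<.14)
    return a[m],b[m],z[m]
if __name__=='__main__':
  for f in sys.argv[1:]:
    a,b,z=rod(f)
    for lo in np.arange(-.02,.14,.01):
        k=(a>=lo)&(a<lo+.01)
        if k.sum()>0: print(f,round(lo,3),k.sum(),'lat',(np.median(b[k])*1e3).round(1),'z',(np.percentile(z[k],[10,50,90])*1e3).round(1), 'amin',(a[k].min()*1e3).round(1))
E
python3 rodfit.py t4 s4
```

```text
t4 -0.02 33 lat -2.2 z [107.5 114.9 124. ] amin -19.8
t4 -0.01 64 lat 3.7 z [106.  114.2 125.5] amin -9.7
t4 0.0 32 lat 4.0 z [107.4 109.3 114.9] amin 0.1
t4 0.04 8 lat 3.2 z [120.  121.1 122. ] amin 44.9
t4 0.05 14 lat 2.4 z [118.2 120.  122.6] amin 51.3
t4 0.06 15 lat 3.2 z [119.2 121.1 123. ] amin 60.4
t4 0.07 15 lat 2.4 z [119.1 121.2 122.9] amin 70.8
t4 0.08 15 lat 3.3 z [121.4 122.1 123.8] amin 80.0
t4 0.09 16 lat 2.7 z [120.7 122.9 124.3] amin 90.1
t4 0.1 15 lat 2.5 z [120.5 122.7 125.2] amin 100.0
t4 0.11 16 lat 3.4 z [120.9 122.7 124.7] amin 110.1
t4 0.12 16 lat 3.1 z [120.6 123.3 125.2] amin 120.7
t4 0.13 15 lat 3.4 z [121.7 123.9 126.1] amin 130.1
s4 -0.01 7 lat 10.0 z [116.5 121.2 123.8] amin -7.5
s4 0.0 1 lat 11.5 z [115. 115. 115.] amin 2.7
```

Request:
carry_out --series '[[[0,3,0.5,0,-1],[-15,0,0,0,-1],[-15,0,0,0,-1],[-8,0,0,0,-1],[0,0,0,0,-1]]]'

```text
t: 10.1
position: [0.5122, 0.0983, 0.1129]
eef_rot: [2.348, -2.065, 0.028]
ft_force: [-0.5, -0.2, -0.8]
finger_gap: 0.0135
finger_force: 26.6
```

```bash
python3 - <<'E'
from h import *
state(); shot('top','t5')
E
python3 rodfit.py t5
```

```text
t 10.1 p [0.5122 0.0983 0.1129] h -82.68 z [ 0.004 -0.023 -1.   ] q [ 0.078  0.204 -0.419  0.946 -0.023 -1.621] F [-0.5 -0.2 -0.8] gap 0.0135 ff 26.6
t5 -0.02 34 lat -2.1 z [107.3 116.  122.9] amin -20.0
t5 -0.01 63 lat 4.6 z [104.8 113.5 125.5] amin -9.9
t5 0.0 35 lat 1.0 z [107.5 110.8 117. ] amin 0.0
t5 0.01 15 lat -2.5 z [113.9 116.6 118.8] amin 11.1
t5 0.02 16 lat -2.0 z [117.1 118.4 120.1] amin 20.4
t5 0.03 15 lat -2.7 z [115.4 118.4 120.7] amin 30.8
t5 0.04 15 lat -2.3 z [115.9 118.6 120.6] amin 40.1
t5 0.05 16 lat -1.9 z [118.5 120.1 121.1] amin 50.5
t5 0.06 14 lat -2.5 z [116.6 119.3 121. ] amin 60.8
t5 0.07 16 lat -1.7 z [119.  119.9 121. ] amin 70.1
t5 0.08 16 lat -2.3 z [118.  120.4 121.7] amin 80.5
t5 0.09 15 lat -1.4 z [118.6 121.3 122.3] amin 90.1
t5 0.1 17 lat -2.3 z [118.4 121.2 123.4] amin 100.2
t5 0.11 41 lat -3.8 z [123.2 131.5 134.5] amin 111.0
t5 0.12 1 lat 0.3 z [122.5 122.5 122.5] amin 120.6
```

Request:
carry_out --series '[[[0,-2,0,0,-1],[0,0,0,0,-1],[0,0,0,0,-1],[0,0,0,0,-1],[0,0,0,0,-1]]]'

```text
t: 10.65
position: [0.5145, 0.0969, 0.1128]
eef_rot: [2.345, -2.069, 0.028]
ft_force: [0.7, -1.0, -1.2]
finger_gap: 0.0136
finger_force: 26.6
```

```bash
cat >> h.py <<'E'
def rel():
    o=status.get_obs(); v=o['position']-M; print('TCP out %.1f lat %.1f z %.1f'%(v@OUT*1e3,v@np.cross(UP,OUT)*1e3,o['position'][2]*1e3)); state()
E
python3 - <<'E'
from h import *
rel(); shot('top','t6'); rel()
E
python3 rodfit.py t6 | grep -v '0.11\|0.12'
```

```text
TCP out 169.9 lat -0.2 z 112.8
t 10.65 p [0.5145 0.0969 0.1128] h -82.84 z [ 0.004 -0.023 -1.   ] q [ 0.075  0.208 -0.415  0.947 -0.023 -1.621] F [ 0.7 -1.  -1.2] gap 0.0136 ff 26.6
TCP out 169.9 lat -0.3 z 112.8
t 10.7 p [0.5144 0.0969 0.1128] h -82.84 z [ 0.004 -0.023 -1.   ] q [ 0.075  0.207 -0.415  0.947 -0.023 -1.621] F [ 0.   1.1 -0.9] gap 0.0132 ff 26.6
t6 -0.02 35 lat -1.3 z [106.2 115.2 122.9] amin -20.0
t6 -0.01 64 lat 4.3 z [104.8 113.  124.6] amin -9.9
t6 0.0 32 lat 2.2 z [107.8 110.4 115.7] amin 0.4
t6 0.01 15 lat -0.2 z [116.3 117.8 119.6] amin 10.1
t6 0.02 15 lat -0.3 z [115.9 118.1 119.5] amin 20.2
t6 0.03 13 lat -0.1 z [115.7 118.2 120.2] amin 31.0
t6 0.04 16 lat 0.1 z [117.2 118.5 120.4] amin 40.1
t6 0.05 15 lat 0.6 z [116.9 118.9 120.1] amin 50.8
t6 0.06 15 lat 0.3 z [118.5 119.7 121.3] amin 60.4
t6 0.07 15 lat 0.3 z [116.5 119.8 121.5] amin 70.4
t6 0.08 15 lat 0.6 z [118.3 119.8 121.3] amin 80.9
t6 0.09 16 lat 0.6 z [118.5 120.8 122.1] amin 90.1
t6 0.1 16 lat -0.1 z [118.7 121.2 122.9] amin 100.6
```

Request:
carry_out --series '[[[-7,0,0,0,-1],[-6,0,0,0,-1],[0,0,0,0,-1],[0,0,0,0,-1]]]' --newtons 20

```text
t: 11.1
position: [0.5127, 0.1103, 0.1125]
eef_rot: [2.346, -2.067, 0.028]
ft_force: [-0.6, 0.1, -1.4]
finger_gap: 0.0134
finger_force: 26.6
```

Run:
```python
from h import *
rel()
# arc with tip at (-8.5,113)->(-11,111.6)
o=status.get_obs()
for th in (2.4,6,10,14,18,22,26,30,34,38,40):
    f=(th-2.4)/38; a=tcp(-.007-.004*f,.1135-.002*f,th); v=np.array(a[:3])-M; print(th,(v@OUT*1e3).round(1),round(a[2]*1e3,1))
```

```text
TCP out 156.3 lat -0.3 z 112.5
t 11.1 p [0.5127 0.1103 0.1125] h -82.78 z [ 0.004 -0.023 -1.   ] q [ 0.101  0.21  -0.413  0.947 -0.023 -1.596] F [-0.6  0.1 -1.4] gap 0.0134 ff 26.6
2.4 156.0 111.8
6 155.1 121.9
10 153.3 133.0
14 150.8 143.9
18 147.5 154.7
22 143.4 165.3
26 138.6 175.6
30 133.0 185.5
34 126.8 195.1
38 119.9 204.2
40 116.2 208.6
```

Request:
carry_out --series '[[[-1,0,-5,0,-1],[-0.5,0,-5,0,-1],[-1,0,-5,0,-1],[-1,0,-6,0,-1],[0,0,0,0,-1]]]'

```text
t: 11.6
position: [0.5133, 0.1143, 0.1349]
eef_rot: [2.347, -2.069, 0.03]
ft_force: [-0.3, 0.1, -0.9]
finger_gap: 0.0136
finger_force: 26.6
```

```bash
python3 - <<'E'
from h import *
rel(); shot('top','t7')
E
python3 rodfit.py t7 | grep -v '0.11\|0.12'
```

```text
TCP out 152.4 lat 0.8 z 134.9
t 11.6 p [0.5133 0.1143 0.1349] h -82.81 z [ 0.006 -0.022 -1.   ] q [ 0.108  0.187 -0.387  0.993 -0.023 -1.588] F [-0.3  0.1 -0.9] gap 0.0136 ff 26.6
t7 -0.02 31 lat -1.7 z [109.2 116.5 124.7] amin -19.4
t7 -0.01 61 lat 0.5 z [105.  119.6 137.3] amin -9.9
t7 0.0 39 lat 0.6 z [107.3 112.5 138.6] amin 0.0
t7 0.01 13 lat 0.7 z [135.3 137.3 139.2] amin 10.6
t7 0.02 12 lat 0.9 z [137.2 139.  139.7] amin 21.0
t7 0.03 10 lat 0.1 z [136.5 138.6 139.4] amin 30.0
t7 0.04 9 lat 1.4 z [137.4 139.2 139.9] amin 40.6
t7 0.05 4 lat 0.3 z [138.5 138.9 139.4] amin 50.8
t7 0.06 5 lat 1.0 z [138.1 138.9 139.2] amin 61.8
t7 0.07 1 lat 1.9 z [138.4 138.4 138.4] amin 74.4
t7 0.08 1 lat -0.7 z [138.1 138.1 138.1] amin 88.8
```

The level rod rose out without catching because the mouth opens upward. I'll tilt it against the reservoir lid instead: rest the knob on the lid's +x edge with the hand beyond the desk edge, lower the hand so the rod pivots tip-down about 40° in the pads, then insert.

Request:
carry_out --series '[[[15,0,-20,0,-1],[30,0,-30,0,-1],[15,0,-30,0,-1],[0,0,0,0,-1]]]'

```text
t: 12.05
position: [0.5231, 0.0548, 0.2196]
eef_rot: [2.347, -2.075, 0.039]
ft_force: [1.6, 0.3, -0.4]
finger_gap: 0.0138
finger_force: 26.7
```

```bash
cat >> h.py <<'E'
LC=M-.087*OUT; LX=np.array([np.cos(np.radians(7)),np.sin(np.radians(7)),0])
def lid(s,z):  # TCP with grasp s beyond the +side lid edge
    p=LC+LX*(.052+s); return (p[0],p[1],z,187)
E
python3 - <<'E'
from h import *
rel(); print(lid(.038,.21)); plan([lid(.038,.21)],-1,step=40)
E
```

```text
TCP out 212.6 lat 3.3 z 219.6
t 12.05 p [0.5231 0.0548 0.2196] h -82.96 z [ 0.013 -0.023 -1.   ] q [-0.006  0.11  -0.286  1.162 -0.023 -1.7  ] F [ 1.6  0.3 -0.4] gap 0.0138 ff 26.7
(np.float64(0.5727265207714711), np.float64(0.36281975609925826), 0.21, 187)
[[[-25.0, -7.2, 0.3, 7.5, -1], [-25.7, -4.0, 0.2, 7.5, -1], [-26.0, -0.5, 0.3, 7.5, -1], [-25.8, 2.9, 0.2, 7.5, -1], [-25.3, 6.2, 0.3, 7.5, -1]]]
[[[-24.2, 9.4, 0.2, 7.5, -1], [-22.8, 12.6, 0.3, 7.5, -1], [-21.0, 15.4, 0.3, 7.5, -1], [-18.7, 18.0, 0.2, 7.5, -1], [-16.3, 20.3, 0.3, 7.5, -1]]]
[[[-13.4, 22.3, 0.2, 7.5, -1], [-10.5, 23.8, 0.3, 7.5, -1]]]
end [0.5727 0.3628 0.21  ] -172.95
```

Request:
carry_out --series '[[[-25,-7,0.3,7.5,-1],[-26,-4,0.2,7.5,-1],[-26,-0.5,0.3,7.5,-1],[-26,3,0.2,7.5,-1],[-25,6,0.3,7.5,-1]]]'

```text
t: 12.55
position: [0.5388, 0.1862, 0.2093]
eef_rot: [1.551, -2.72, 0.032]
ft_force: [-0.1, -0.3, -0.1]
finger_gap: 0.0135
finger_force: 26.6
```

Request:
carry_out --series '[[[-24,9.5,0.3,7.5,-1],[-23,12.5,0.3,7.5,-1],[-21,15.5,0.3,7.5,-1],[-18.5,18,0.2,7.5,-1],[-16.5,20,0.3,7.5,-1]]]'

```text
t: 13.05
position: [0.5592, 0.3143, 0.2049]
eef_rot: [0.596, -3.081, 0.036]
ft_force: [0.5, -0.2, -1.3]
finger_gap: 0.0139
finger_force: 26.6
```

Request:
carry_out --series '[[[-13.5,22,0.2,7.5,-1],[-10.5,24,0.3,7.5,-1],[0,0,0,0,-1],[0,0,0,0,-1],[0,0,0,0,-1]]]'

```text
t: 13.55
position: [0.5677, 0.3636, 0.2039]
eef_rot: [-0.198, 3.134, -0.038]
ft_force: [1.3, -0.3, -1.2]
finger_gap: 0.0139
finger_force: 26.6
```

Run:
```python
from h import *
state(); plan([lid(.038,.118)],-1); print(LC+LX*.052)
shot('top','t8'); im,d,P=pts('t8')
a=(P-LC)@LX; b=(P-LC)@np.cross(UP,LX); z=P[...,2]
m=(d>0)&(a>.0)&(a<.24)&(abs(b)<.012)&(z>.15)&(z<.24)
for lo in np.arange(.02,.24,.015):
    k=m&(a>=lo)&(a<lo+.015)
    if k.sum(): print(round(lo*1e3),k.sum(),(np.median(b[k])*1e3).round(1),(np.median(z[k])*1e3).round(1),(a[k].max()*1e3).round(1))
```

```text
t 13.55 p [0.5677 0.3636 0.2039] h -172.77 z [ 0.002 -0.024 -1.   ] q [ 0.483  0.392  0.045  1.233 -0.022  0.357] F [ 1.3 -0.3 -1.2] gap 0.0139 ff 26.6
[[[-2.5, 0.3, 43.0, 0.1, -1], [-2.5, 0.3, 42.9, 0.1, -1]]]
end [0.5728 0.3628 0.118 ] -172.97
[0.53500977 0.35818872 0.117     ]
185 1 0.2 212.3 192.3
200 10 -0.6 210.6 214.5
215 24 0.4 210.5 229.1
230 15 1.7 210.1 239.5
```

Request:
carry_out --series '[[[-2.5,0,43,0,-1],[-2.5,0,43,0,-1],[0,0,0,0,-1],[0,0,0,0,-1],[0,0,0,0,-1]]]'

```text
t: 14.1
position: [0.5753, 0.3634, 0.1215]
eef_rot: [-0.196, 3.129, -0.034]
ft_force: [1.0, -0.4, -0.5]
finger_gap: 0.0135
finger_force: 26.6
```

Request:
carry_out --series '[[[0,0,4,0,-1],[0,0,4,0,-1],[0,0,4,0,-1],[0,0,4,0,-1]]]'

```text
t: 14.5
position: [0.5745, 0.363, 0.1038]
eef_rot: [-0.197, 3.131, -0.035]
ft_force: [0.2, 0.4, 4.9]
finger_gap: 0.0133
finger_force: 27.6
```

```bash
cat >> h.py <<'E'
def pitch(f,org,dr,lo,hi,zlo,zhi,bw=.012):
    im,d,P=pts(f); a=(P-org)@dr; b=(P-org)@np.cross(UP,dr); z=P[...,2]
    m=(d>0)&(a>lo)&(a<hi)&(abs(b)<bw)&(z>zlo)&(z<zhi)
    if m.sum()<8: print('few',m.sum()); return
    l=cv2.fitLine(np.c_[a[m],z[m]].astype(np.float32),cv2.DIST_HUBER,0,.001,.001).ravel(); l2=np.polyfit(a[m],b[m],1)
    print(f,'n',m.sum(),'pitch',np.degrees(np.arctan(l[1]/l[0])).round(1),'at',l[2:].round(4),'a',a[m].min().round(4),a[m].max().round(4),'yaw',np.degrees(l2[0]).round(1),'lat',b[m].mean().round(4))
E
python3 - <<'E'
from h import *
state(); shot('top','t9'); pitch('t9',LC,LX,.17,.27,.03,.13)
E
```

```text
t 14.5 p [0.5745 0.363  0.1038] h -172.81 z [ 0.006 -0.022 -1.   ] q [ 0.477  0.471 -0.059  1.046 -0.022  0.352] F [0.2 0.4 4.9] gap 0.0133 ff 27.6
t9 n 35 pitch -6.6 at [0.2417 0.1033] a 0.2147 0.2547 yaw 1.7 lat -0.0009
```

Request:
carry_out --series '[[[0,0,3,0,-1],[0,0,3,0,-1],[0,0,3,0,-1],[0,0,3,0,-1],[0,0,0,0,-1]]]'

```text
t: 15.05
position: [0.5742, 0.3626, 0.0915]
eef_rot: [-0.197, 3.132, -0.035]
ft_force: [-0.0, 0.1, 4.7]
finger_gap: 0.0135
finger_force: 28.9
```

Run:
```python
from h import *
state(); shot('top','t10'); pitch('t10',LC,LX,.15,.27,.01,.13); shot('scene','s10'); pitch('s10',LC,LX,.15,.27,.01,.13)
```

```text
t 15.05 p [0.5742 0.3626 0.0915] h -172.82 z [ 0.005 -0.022 -1.   ] q [ 0.477  0.482 -0.07   1.025 -0.022  0.352] F [-0.   0.1  4.7] gap 0.0135 ff 28.9
t10 n 20 pitch -22.3 at [0.2372 0.0607] a 0.2119 0.2478 yaw 1.9 lat -0.0019
s10 n 137 pitch -16.8 at [0.1984 0.07  ] a 0.1504 0.2456 yaw -0.5 lat -0.0027
```

Request:
carry_out --series '[[[0,0,3.5,0,-1],[0,0,3.5,0,-1],[0,0,3.5,0,-1],[0,0,3.5,0,-1],[0,0,0,0,-1]]]'

```text
t: 15.65
position: [0.5745, 0.3625, 0.0777]
eef_rot: [-0.197, 3.131, -0.035]
ft_force: [-0.1, 0.6, 5.4]
finger_gap: 0.0133
finger_force: 30.9
```

Run:
```python
from h import *
state(); shot('top','t11'); pitch('t11',LC,LX,.15,.27,-.05,.13); shot('scene','s11'); pitch('s11',LC,LX,.15,.27,-.05,.13)
```

```text
t 15.65 p [0.5745 0.3625 0.0777] h -172.81 z [ 0.005 -0.022 -1.   ] q [ 0.477  0.494 -0.082  0.999 -0.022  0.351] F [-0.1  0.6  5.4] gap 0.0133 ff 30.9
few 4
s11 n 115 pitch -31.1 at [0.1857 0.0331] a 0.1501 0.2303 yaw -0.8 lat -0.0037
```

Request:
carry_out --series '[[[0,0,2.5,0,-1],[0,0,2.5,0,-1],[0,0,1.5,0,-1],[0,0,0,0,-1],[0,0,0,0,-1]]]'

```text
t: 16.25
position: [0.574, 0.3623, 0.0715]
eef_rot: [-0.197, 3.132, -0.035]
ft_force: [-1.0, -0.7, 7.3]
finger_gap: 0.0137
finger_force: 31.6
```

Run:
```python
from h import *
state(); shot('scene','s12'); pitch('s12',LC,LX,.15,.27,-.05,.13); pitch('s12',LC,LX,.16,.27,-.06,.13,.008)
a=cv2.imread('pics/s12.png')[90:270,280:480]; cv2.imwrite('pics/c12.png',cv2.resize(a,(600,540),interpolation=cv2.INTER_CUBIC))
```

```text
t 16.25 p [0.574  0.3623 0.0715] h -172.8 z [ 0.004 -0.022 -1.   ] q [ 0.477  0.5   -0.088  0.989 -0.021  0.351] F [-1.  -0.7  7.3] gap 0.0137 ff 31.6
s12 n 103 pitch -37.7 at [0.1842 0.0128] a 0.1501 0.2188 yaw -1.3 lat -0.0042
s12 n 86 pitch -38.1 at [0.1915 0.0078] a 0.1605 0.2188 yaw -0.8 lat -0.0042
```

View pics/c12.png

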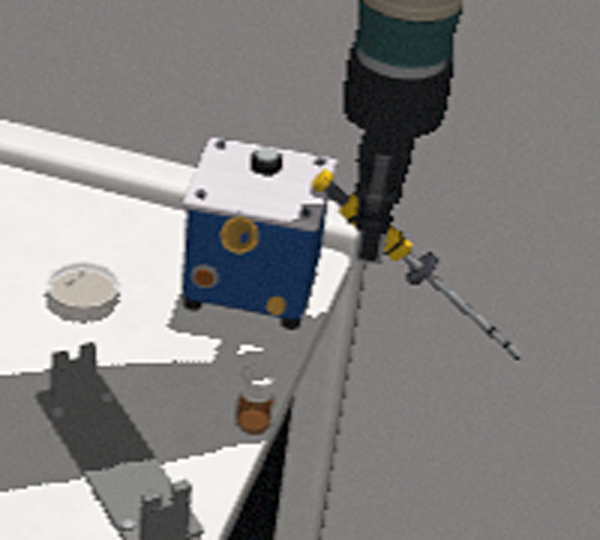

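The rod is now pitched about 38° tip-down: knob on the lid edge at (322,182), handle through the pads, tip at (517,357). Next I'll lift it and turn to the tube.

Request:
carry_out --series '[[[0,0,-20,0,-1],[0,0,-45,0,-1],[0,0,-48,0,-1],[0,0,-48,0,-1],[0,0,-48,0,-1]]]'

```text
t: 16.8
position: [0.5723, 0.3662, 0.2798]
eef_rot: [-0.197, 3.135, -0.038]
ft_force: [0.3, 0.2, -0.7]
finger_gap: 0.0137
finger_force: 30.4
```

Run:
```python
from h import *
rel(); a=tcp(.018,.132,39.5); print(a); plan([(a[0],a[1],.285,a[3]),a],-1,step=40)
```

```text
TCP out -90.4 lat 90.0 z 279.8
t 16.8 p [0.5723 0.3662 0.2798] h -172.82 z [ 0.002 -0.024 -1.   ] q [ 0.483  0.368  0.17   1.383 -0.022  0.358] F [ 0.3  0.2 -0.7] gap 0.0137 ff 30.4
(np.float64(0.5117930558612364), np.float64(0.12058718905378665), np.float64(0.22798006386341851), 277.0)
[[[7.6, -19.7, 0.1, -7.5, -1], [10.0, -18.5, 0.0, -7.5, -1], [12.4, -17.0, 0.1, -7.5, -1], [14.6, -15.3, 0.0, -7.4, -1], [16.3, -13.3, 0.1, -7.5, -1]]]
[[[18.0, -11.1, 0.0, -7.5, -1], [19.2, -8.6, 0.1, -7.5, -1], [20.2, -6.0, 0.0, -7.5, -1], [20.8, -3.3, 0.1, -7.5, -1], [21.1, -0.6, 0.0, -7.4, -1]]]
[[[21.0, 2.2, 0.1, -7.5, -1], [20.5, 4.8, 0.0, -7.5, -1], [-0.7, -0.0, 28.5, -0.0, -1], [-0.7, -0.0, 28.5, -0.0, -1]]]
end [0.5118 0.1206 0.228 ] -83.02
```

Request:
carry_out --series '[[[7.5,-19.5,0,-7.5,-1],[10,-18.5,0,-7.5,-1],[12.5,-17,0,-7.5,-1],[14.5,-15.5,0,-7.5,-1],[16.5,-13.5,0,-7.5,-1]]]'

```text
t: 17.3
position: [0.5472, 0.263, 0.2803]
eef_rot: [1.199, -2.895, 0.036]
ft_force: [0.5, 0.6, -1.1]
finger_gap: 0.0137
finger_force: 30.4
```

Request:
carry_out --series '[[[18,-11,0,-7.5,-1],[19,-8.5,0,-7.5,-1],[20,-6,0,-7.5,-1],[21,-3.5,0,-7.5,-1],[21,-0.5,0,-7.5,-1]]]'

```text
t: 17.8
position: [0.5223, 0.161, 0.2826]
eef_rot: [2.062, -2.351, 0.03]
ft_force: [0.4, -0.2, -0.7]
finger_gap: 0.0135
finger_force: 30.4
```

Request:
carry_out --series '[[[21,2,0,-7.5,-1],[20.5,5,0,-7.5,-1],[0,0,0,0,-1],[0,0,0,0,-1],[0,0,0,0,-1]]]'

```text
t: 18.3
position: [0.5132, 0.1215, 0.2842]
eef_rot: [2.344, -2.069, 0.027]
ft_force: [-0.8, 0.1, -1.0]
finger_gap: 0.0136
finger_force: 30.4
```

Run:
```python
from h import *
rel(); a=tcp(.018,.132,39.5); plan([a],-1,step=20)
shot('top','t13'); shot('scene','s13')
for f in ('t13','s13'): pitch(f,M,OUT,-.02,.1,.15,.27,.015)
```

```text
TCP out 145.3 lat 1.5 z 284.2
t 18.3 p [0.5132 0.1215 0.2842] h -82.86 z [ 0.003 -0.023 -1.   ] q [ 0.122  0.085 -0.175  1.31  -0.023 -1.573] F [-0.8  0.1 -1. ] gap 0.0136 ff 30.4
[[[-0.2, 0.5, 18.7, 0.0, -1], [-0.2, 0.5, 18.8, 0.1, -1], [-0.2, 0.5, 18.7, 0.0, -1]]]
end [0.5118 0.1206 0.228 ] -82.96
t13 n 123 pitch 38.9 at [0.0417 0.2164] a 0.0176 0.0804 yaw -0.3 lat 0.0015
few 0
```

Request:
carry_out --series '[[[0,0.5,19,0,-1],[-0.3,0.5,19,0,-1],[-0.3,0.5,19,0,-1],[0,0,0,0,-1],[0,0,0,0,-1]]]'

```text
t: 18.9
position: [0.5117, 0.1205, 0.2276]
eef_rot: [2.345, -2.067, 0.027]
ft_force: [-0.4, 0.7, -1.4]
finger_gap: 0.0135
finger_force: 30.4
```

```bash
cat >> h.py <<'E'
def ins(th=39.5):
    """where the tip is along/off the tube axis, from the TCP"""
    o=status.get_obs(); t=np.radians(th); c=np.radians(40)
    G=o['position']+UP*.005+OFF*(UP*np.cos(t)-OUT*np.sin(t)); tip=G-LT*(OUT*np.cos(t)+UP*np.sin(t)); 
    f=lambda v:((v@(OUT*np.cos(c)+UP*np.sin(c))*1e3).round(1),(v@(UP*np.cos(c)-OUT*np.sin(c))*1e3).round(1),(v@np.cross(UP,OUT)*1e3).round(1))
    print('tip n,w,lat',f(tip-M),'grasp n,w,lat',f(G-M))
E
python3 - <<'E'
from h import *
rel(); ins()
shot('top','t14'); pitch('t14',M,OUT,.022,.09,.13,.25,.015)
E
```

```text
TCP out 146.1 lat -0.1 z 227.6
t 18.9 p [0.5117 0.1205 0.2276] h -82.79 z [ 0.003 -0.023 -1.   ] q [ 0.121  0.113 -0.265  1.193 -0.023 -1.576] F [-0.4  0.7 -1.4] gap 0.0135 ff 30.4
tip n,w,lat (np.float64(23.2), np.float64(-0.4), np.float64(-0.1)) grasp n,w,lat (np.float64(186.2), np.float64(-1.8), np.float64(-0.1))
t14 n 107 pitch 38.5 at [0.0485 0.1647] a 0.0224 0.0826 yaw -0.3 lat 0.0001
```

Request:
carry_out --series '[[[-7.8,0,6.2,0,-1],[-7.8,0,6.2,0,-1],[-5.5,0,4.5,0,-1],[-4,0,3.1,0,-1],[0,0,0,0,-1]]]'

```text
t: 19.45
position: [0.5081, 0.1451, 0.2064]
eef_rot: [2.345, -2.066, 0.027]
ft_force: [0.1, -0.0, -0.5]
finger_gap: 0.0137
finger_force: 30.4
```

Run:
```python
from h import *
rel(); ins(38.7)
shot('top','t15'); pitch('t15',M,OUT,.01,.07,.13,.22,.015)
```

```text
TCP out 121.2 lat -0.6 z 206.4
t 19.45 p [0.5081 0.1451 0.2064] h -82.76 z [ 0.002 -0.023 -1.   ] q [ 0.168  0.133 -0.288  1.151 -0.023 -1.529] F [ 0.1 -0.  -0.5] gap 0.0137 ff 30.4
tip n,w,lat (np.float64(-9.4), np.float64(1.6), np.float64(-0.6)) grasp n,w,lat (np.float64(153.6), np.float64(-2.1), np.float64(-0.6))
t15 n 31 pitch 38.5 at [0.0228 0.1429] a 0.01 0.0288 yaw -1.5 lat -0.0005
```

Request:
carry_out --series '[[[-4,-0.3,3,0,-1],[-4,-0.2,3,0,-1],[-4,0,3,0,-1],[-4,0,3,0,-1],[0,0,0,0,-1]]]'

```text
t: 20.0
position: [0.5069, 0.1605, 0.1939]
eef_rot: [2.345, -2.067, 0.027]
ft_force: [0.1, -0.1, -2.0]
finger_gap: 0.0138
finger_force: 30.2
```

Run:
```python
from h import *
rel(); ins(39)
```

```text
TCP out 105.8 lat 0.0 z 193.9
t 20.0 p [0.5069 0.1605 0.1939] h -82.8 z [ 0.003 -0.023 -1.   ] q [ 0.197  0.148 -0.298  1.126 -0.023 -1.499] F [ 0.1 -0.1 -2. ] gap 0.0138 ff 30.2
tip n,w,lat (np.float64(-29.2), np.float64(1.1), np.float64(0.0)) grasp n,w,lat (np.float64(133.8), np.float64(-1.8), np.float64(0.0))
```

Request:
carry_out --series '[[[-4,0,2.9,0,-1],[-4,0,2.9,0,-1],[-4,0,3,0,-1],[-4,0,3,0,-1],[0,0,0,0,-1]]]'

```text
t: 20.5
position: [0.505, 0.1763, 0.1818]
eef_rot: [2.345, -2.068, 0.027]
ft_force: [0.2, -0.3, -3.0]
finger_gap: 0.0136
finger_force: 30.1
```

Run:
```python
from h import *
rel(); ins(39)
```

```text
TCP out 89.8 lat 0.0 z 181.8
t 20.5 p [0.505  0.1763 0.1818] h -82.8 z [ 0.003 -0.022 -1.   ] q [ 0.227  0.164 -0.307  1.102 -0.023 -1.47 ] F [ 0.2 -0.3 -3. ] gap 0.0136 ff 30.1
tip n,w,lat (np.float64(-49.2), np.float64(2.1), np.float64(0.0)) grasp n,w,lat (np.float64(113.7), np.float64(-0.8), np.float64(0.0))
```

Request:
carry_out --series '[[[-4,0,3,0,-1],[-4,0,3,0,-1],[-4,0,3.1,0,-1],[-4,0,3.1,0,-1],[0,0,0,0,-1]]]'

```text
t: 21.0
position: [0.5031, 0.1922, 0.1693]
eef_rot: [2.346, -2.068, 0.026]
ft_force: [-0.3, -1.0, -3.6]
finger_gap: 0.014
finger_force: 30.1
```

Run:
```python
from h import *
rel(); ins(39.5)
```

```text
TCP out 73.9 lat 0.1 z 169.3
t 21.0 p [0.5031 0.1922 0.1693] h -82.79 z [ 0.003 -0.022 -1.   ] q [ 0.256  0.18  -0.315  1.078 -0.022 -1.44 ] F [-0.3 -1.  -3.6] gap 0.014 ff 30.1
tip n,w,lat (np.float64(-69.5), np.float64(1.3), np.float64(0.1)) grasp n,w,lat (np.float64(93.5), np.float64(-0.1), np.float64(0.1))
```

Request:
carry_out --series '[[[-4,0,3.3,0,-1],[-4,0,3.3,0,-1],[-4,0,3.3,0,-1],[-4,0,3.3,0,-1],[-4,0,3.2,0,-1]]]'

```text
t: 21.5
position: [0.5009, 0.2114, 0.1528]
eef_rot: [2.345, -2.068, 0.027]
ft_force: [1.5, -2.4, -1.8]
finger_gap: 0.0135
finger_force: 30.3
```

Request:
carry_out --series '[[[-3,0,2.4,0,-1],[0,0,0,0,-1],[0,0,0,0,-1]]]'

```text
t: 21.8
position: [0.5004, 0.2142, 0.1505]
eef_rot: [2.346, -2.068, 0.027]
ft_force: [0.2, -0.4, -2.5]
finger_gap: 0.0136
finger_force: 30.2
```

Run:
```python
from h import *
rel(); ins(39.5)
```

```text
TCP out 51.7 lat 0.1 z 150.5
t 21.8 p [0.5004 0.2142 0.1505] h -82.8 z [ 0.003 -0.022 -1.   ] q [ 0.297  0.207 -0.325  1.042 -0.022 -1.399] F [ 0.2 -0.4 -2.5] gap 0.0136 ff 30.2
tip n,w,lat (np.float64(-98.6), np.float64(1.1), np.float64(0.1)) grasp n,w,lat (np.float64(64.4), np.float64(-0.3), np.float64(0.1))
```

Request:
carry_out --series '[[[-2,0,1.6,0,-1],[-2,0,1.6,0,-1],[-1.5,0,1.2,0,-1],[0,0,0,0,-1],[0,0,0,0,-1]]]'

```text
t: 22.3
position: [0.4999, 0.2194, 0.146]
eef_rot: [2.345, -2.068, 0.027]
ft_force: [-0.7, 0.2, -1.9]
finger_gap: 0.0137
finger_force: 30.3
```

Run:
```python
from h import *
rel(); ins(39.5)
```

```text
TCP out 46.5 lat 0.2 z 146.0
t 22.3 p [0.4999 0.2194 0.146 ] h -82.81 z [ 0.004 -0.022 -1.   ] q [ 0.307  0.214 -0.327  1.033 -0.022 -1.39 ] F [-0.7  0.2 -1.9] gap 0.0137 ff 30.3
tip n,w,lat (np.float64(-105.5), np.float64(1.1), np.float64(0.2)) grasp n,w,lat (np.float64(57.5), np.float64(-0.3), np.float64(0.2))
```

Request:
carry_out --series '[[[-1,0,0.8,0,-1],[-1,0,0.8,0,-1],[0,0,0,0,-1]]]'

```text
t: 22.6
position: [0.4997, 0.2212, 0.1444]
eef_rot: [2.345, -2.068, 0.028]
ft_force: [0.3, -0.3, -0.8]
finger_gap: 0.0133
finger_force: 30.4
```

Run:
```python
from h import *
rel(); ins(39.5); shot('scene','s16'); shot('top','t16'); shot('wrist','w16')
a=cv2.imread('pics/s16.png')[100:260,300:440]; b=cv2.imread('pics/t16.png')[140:260,170:310]
cv2.imwrite('pics/c16.png',np.hstack([cv2.resize(a,(394,450),interpolation=2),cv2.resize(b,(394,450),interpolation=2)]))
```

```text
TCP out 44.7 lat 0.3 z 144.4
t 22.6 p [0.4997 0.2212 0.1444] h -82.82 z [ 0.004 -0.023 -1.   ] q [ 0.31   0.217 -0.327  1.03  -0.023 -1.386] F [ 0.3 -0.3 -0.8] gap 0.0133 ff 30.4
tip n,w,lat (np.float64(-107.9), np.float64(1.1), np.float64(0.3)) grasp n,w,lat (np.float64(55.1), np.float64(-0.4), np.float64(0.3))
```

View pics/c16.png

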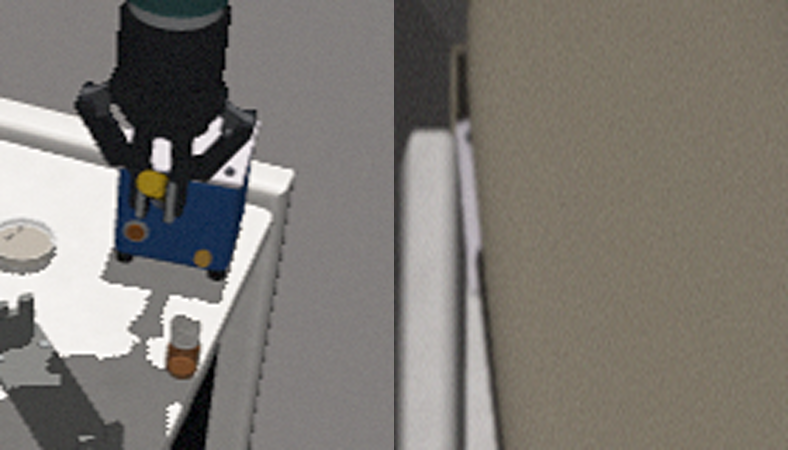

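The scene half shows the rod inside the tube line, with the knob at (152,183); the arm covers the top view. There's no seating force yet, so I'll continue gently until the collar touches.

Request:
carry_out --series '[[[-0.8,0,0.6,0,-1],[-0.8,0,0.6,0,-1],[0,0,0,0,-1]]]'

```text
t: 23.05
position: [0.4995, 0.2227, 0.1432]
eef_rot: [2.345, -2.068, 0.028]
ft_force: [-0.5, -0.5, -0.6]
finger_gap: 0.0138
finger_force: 30.4
```

Request:
carry_out --series '[[[-0.8,0,0.6,0,-1],[-0.8,0,0.6,0,-1],[0,0,0,0,-1]]]'

```text
t: 23.35
position: [0.4993, 0.2242, 0.1419]
eef_rot: [2.345, -2.068, 0.028]
ft_force: [0.7, -0.2, -0.9]
finger_gap: 0.0136
finger_force: 30.4
```

Run:
```python
from h import *
rel(); ins(39.5)
```

```text
TCP out 41.6 lat 0.2 z 141.9
t 23.35 p [0.4993 0.2242 0.1419] h -82.82 z [ 0.004 -0.023 -1.   ] q [ 0.316  0.221 -0.328  1.026 -0.023 -1.38 ] F [ 0.7 -0.2 -0.9] gap 0.0136 ff 30.4
tip n,w,lat (np.float64(-111.9), np.float64(1.1), np.float64(0.2)) grasp n,w,lat (np.float64(51.1), np.float64(-0.3), np.float64(0.2))
```

Request:
carry_out --series '[[[-0.8,0,0.6,0,-1],[-0.8,0,0.6,0,-1],[0,0,0,0,-1]]]'

```text
t: 23.65
position: [0.4993, 0.2244, 0.1418]
eef_rot: [2.343, -2.067, 0.033]
ft_force: [-1.3, -6.2, 5.4]
finger_gap: 0.0135
finger_force: 31.4
```

Request:
carry_out --series '[[[-0.8,0,0.6,0,-1],[-0.8,0,0.6,0,-1],[0,0,0,0,-1]]]'

```text
t: 23.95
position: [0.4994, 0.2245, 0.1419]
eef_rot: [2.341, -2.067, 0.037]
ft_force: [-3.1, -10.9, 12.6]
finger_gap: 0.0137
finger_force: 32.4
```

Request:
carry_out --series '[[[-0.8,0,0.6,0,-1],[0,0,0,0,-1]]]'

```text
t: 24.15
position: [0.4994, 0.2245, 0.1419]
eef_rot: [2.34, -2.066, 0.04]
ft_force: [-4.1, -14.5, 15.7]
finger_gap: 0.0137
finger_force: 32.9
```

Run:
```python
from h import *
rel(); ins(39.5); shot('wrist','w17')
```

```text
TCP out 41.3 lat 0.4 z 141.9
t 24.15 p [0.4994 0.2245 0.1419] h -82.9 z [ 0.006 -0.032 -0.999] q [ 0.321  0.222 -0.327  1.027 -0.032 -1.374] F [ -4.1 -14.5  15.7] gap 0.0137 ff 32.9
tip n,w,lat (np.float64(-112.1), np.float64(1.2), np.float64(0.4)) grasp n,w,lat (np.float64(50.9), np.float64(-0.2), np.float64(0.4))
```

View pics/w17.png

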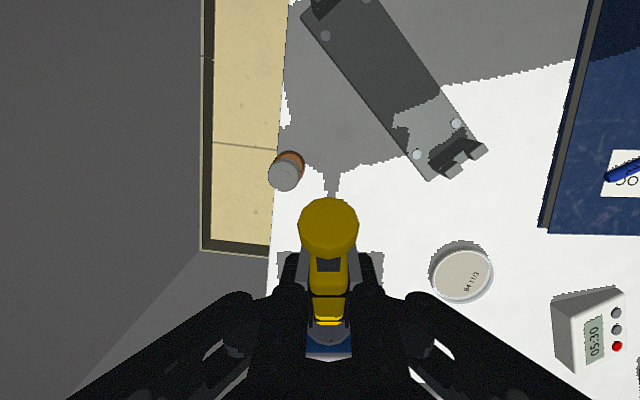

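The arm stopped with an axial force of about 21 N, so the collar is home. The wrist view shows the knob at (329,225) in line with the tube. I'll ease off a little, pause, then draw out.

Request:
carry_out --series '[[[1.5,0,-1.2,0,-1],[0,0,0,0,-1],[0,0,0,0,-1],[0,0,0,0,-1],[0,0,0,0,-1]]]'

```text
t: 24.7
position: [0.4993, 0.2245, 0.1419]
eef_rot: [2.342, -2.067, 0.035]
ft_force: [-2.7, -9.2, 9.9]
finger_gap: 0.0137
finger_force: 31.8
```

Request:
carry_out --series '[[[4,0,-3.1,0,-1],[8,0,-6.2,0,-1],[10,0,-8,0,-1],[10,0,-8,0,-1],[10,0,-8,0,-1]]]'

```text
t: 25.2
position: [0.5041, 0.1849, 0.1751]
eef_rot: [2.345, -2.068, 0.028]
ft_force: [-0.7, 0.0, -1.6]
finger_gap: 0.0134
finger_force: 30.3
```

Run:
```python
from h import *
rel(); ins(39.5)
```

```text
TCP out 81.2 lat 0.2 z 175.1
t 25.2 p [0.5041 0.1849 0.1751] h -82.82 z [ 0.004 -0.023 -1.   ] q [ 0.243  0.172 -0.312  1.089 -0.023 -1.453] F [-0.7  0.  -1.6] gap 0.0134 ff 30.3
tip n,w,lat (np.float64(-60.1), np.float64(1.1), np.float64(0.2)) grasp n,w,lat (np.float64(102.8), np.float64(-0.4), np.float64(0.2))
```

Request:
carry_out --series '[[[14,0,-11.2,0,-1],[14,0,-11.2,0,-1],[15,0,-12,0,-1],[15,0,-12,0,-1],[15,0,-12,0,-1]]]'

```text
t: 25.7
position: [0.5134, 0.1134, 0.236]
eef_rot: [2.345, -2.069, 0.029]
ft_force: [0.5, -0.5, -1.9]
finger_gap: 0.0136
finger_force: 30.4
```

Request:
carry_out --series '[[[15,0,-12,0,-1],[8,0,-15,0,-1],[0,0,-20,0,-1],[0,0,0,0,-1],[0,0,0,0,-1]]]'

```text
t: 26.2
position: [0.5161, 0.0925, 0.2824]
eef_rot: [2.345, -2.069, 0.029]
ft_force: [0.2, 0.5, -0.9]
finger_gap: 0.0138
finger_force: 30.5
```

Run:
```python
from h import *
rel(); ins(39.5); shot('top','t18'); pitch('t18',M,OUT,.03,.13,.16,.30,.015)
```

```text
TCP out 174.4 lat 0.8 z 282.4
t 26.2 p [0.5161 0.0925 0.2824] h -82.84 z [ 0.005 -0.023 -1.   ] q [ 0.066  0.079 -0.186  1.302 -0.023 -1.63 ] F [ 0.2  0.5 -0.9] gap 0.0138 ff 30.5
tip n,w,lat (np.float64(80.2), np.float64(23.4), np.float64(0.8)) grasp n,w,lat (np.float64(243.1), np.float64(22.0), np.float64(0.8))
t18 n 209 pitch 42.3 at [0.0928 0.2325] a 0.0467 0.1298 yaw -0.9 lat 0.0008
```

Request:
carry_out --series '[[[-27,10,-0.6,0,-1],[-27,10,-0.6,0,-1],[-27,10,-0.6,0,-1],[-25,1,-0.6,0,-1],[0,0,0,0,-1]]]'

```text
t: 26.75
position: [0.4701, 0.1962, 0.2805]
eef_rot: [2.348, -2.062, 0.025]
ft_force: [0.9, -0.5, 0.2]
finger_gap: 0.0136
finger_force: 30.4
```

Request:
carry_out --series '[[[0,0,25,0,-1],[0,0,25,0,-1],[0,0,0,0,-1],[0,0,0,0,-1],[0,0,0,0,-1]]]'

```text
t: 27.25
position: [0.4727, 0.193, 0.2329]
eef_rot: [2.346, -2.069, 0.029]
ft_force: [0.3, 0.6, -0.3]
finger_gap: 0.014
finger_force: 30.3
```

Run:
```python
from h import *
rel(); ins(40.5); shot('top','t19'); pitch('t19',M-.03*np.cross(UP,OUT),OUT,-.12,.03,.115,.24,.012)
```

```text
TCP out 69.4 lat -30.0 z 232.9
t 27.25 p [0.4727 0.193  0.2329] h -82.84 z [ 0.005 -0.023 -1.   ] q [ 0.274  0.083 -0.287  1.202 -0.023 -1.422] F [ 0.3  0.6 -0.3] gap 0.014 ff 30.3
tip n,w,lat (np.float64(-32.1), np.float64(50.1), np.float64(-30.0)) grasp n,w,lat (np.float64(130.9), np.float64(51.5), np.float64(-30.0))
few 0
```

Request:
carry_out --series '[[[0,0,10,0,-1],[0,0,10,0,-1],[0,0,5,0,-1],[0,0,5,0,-1],[0,0,5,0,-1]]]'

```text
t: 27.8
position: [0.4719, 0.1922, 0.1963]
eef_rot: [2.345, -2.068, 0.028]
ft_force: [-0.1, -0.2, -1.1]
finger_gap: 0.0136
finger_force: 30.4
```

Request:
carry_out --series '[[[0,0,5,0,-1],[0,0,5,0,-1],[0,0,5,0,-1],[0,0,5,0,-1],[0,0,5,0,-1]]]'

```text
t: 28.3
position: [0.474, 0.1902, 0.1735]
eef_rot: [2.344, -2.07, 0.037]
ft_force: [-0.1, -7.0, 6.1]
finger_gap: 0.0136
finger_force: 31.1
```

Run:
```python
from h import *
rel(); shot('scene','s20'); a=cv2.imread('pics/s20.png')[60:260,260:460]; cv2.imwrite('pics/c20.png',cv2.resize(a,(600,600),interpolation=cv2.INTER_CUBIC))
```

```text
TCP out 72.3 lat -29.0 z 173.5
t 28.3 p [0.474  0.1902 0.1735] h -82.89 z [ 0.008 -0.026 -1.   ] q [ 0.27   0.127 -0.369  1.074 -0.028 -1.425] F [-0.1 -7.   6.1] gap 0.0136 ff 31.1
```

View pics/c20.png

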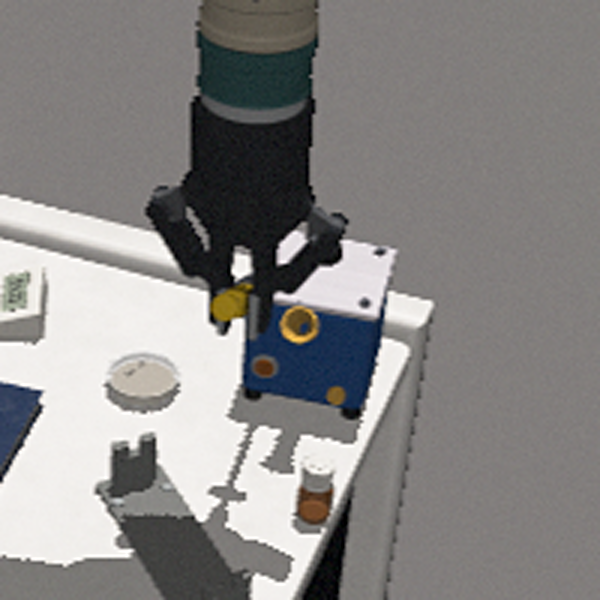

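Run:
```python
from h import *
shot('wrist','w20'); shot('top','t20'); rel()
o=status.get_obs()
for f in ('s20','w20','t20'):
    im,d,P=pts(f); H,S,V=cv2.split(cv2.cvtColor(im,cv2.COLOR_RGB2HSV)); L=np.cross(UP,OUT); a=(P-M)@OUT; b=(P-M)@L; z=P[...,2]
    m=(d>0)&(H>18)&(H<32)&(S>130)&(a>.03)&(a<.16)&(abs(b+.03)<.03)&(z>.12)&(z<.26)
    print(f,m.sum())
    for lo in np.arange(.03,.16,.01):
        k=m&(a>=lo)&(a<lo+.01)
        if k.sum()>2: print('  out',round(lo*1e3),k.sum(),'lat',(np.median(b[k])*1e3).round(1),'z',(np.percentile(z[k],[5,50,95])*1e3).round(1))
    m=(d>0)&(a>-.14)&(a<.03)&(abs(b+.03)<.02)&(z>.112)&(z<.2)
    if m.sum(): print('  rod',m.sum(),np.c_[a[m],b[m],z[m]][::max(1,m.sum()//10)].round(3).tolist())
```

```text
TCP out 71.0 lat -29.4 z 172.8
t 28.45 p [0.4735 0.1915 0.1728] h -82.88 z [ 0.007 -0.023 -1.   ] q [ 0.271  0.128 -0.37   1.073 -0.024 -1.424] F [ 1.2 -2.3  2.6] gap 0.014 ff 30.6
s20 121
  out 50 3 lat -31.5 z [184.3 186.  187.2]
  out 70 3 lat -28.3 z [197.  197.9 200. ]
  out 80 16 lat -23.3 z [188.3 200.5 207.8]
  out 90 25 lat -24.8 z [193.5 205.5 209. ]
  out 100 4 lat -25.0 z [197.3 200.2 203.5]
  out 110 6 lat -29.9 z [214.4 220.8 223.1]
  out 120 60 lat -29.5 z [211.1 216.5 222.5]
  rod 29 [[-0.123, -0.023, 0.112], [0.027, -0.037, 0.172], [0.023, -0.034, 0.17], [0.028, -0.039, 0.17], [0.024, -0.035, 0.168], [0.024, -0.044, 0.164], [0.029, -0.039, 0.168], [0.025, -0.035, 0.166], [-0.006, -0.011, 0.123], [-0.006, -0.011, 0.12], [-0.004, -0.012, 0.118], [-0.001, -0.014, 0.118], [-0.005, -0.01, 0.115], [0.004, -0.011, 0.119], [0.005, -0.01, 0.115]]
w20 5338
  out 30 3 lat -22.2 z [158.7 158.8 161.1]
  out 40 152 lat -29.9 z [174.8 177.1 179.8]
  out 50 271 lat -29.5 z [179.7 182.7 185.4]
  out 60 355 lat -29.5 z [185.4 188.5 191.2]
  out 70 435 lat -29.5 z [191.2 194.2 197.1]
  out 80 492 lat -29.5 z [197.  200.9 239.5]
  out 90 954 lat -29.7 z [196.9 203.4 205.2]
  out 100 101 lat -25.9 z [192.2 194.4 207.5]
  out 110 687 lat -29.9 z [215.1 218.1 220. ]
  out 120 1888 lat -29.9 z [207.8 214.1 219.1]
  rod 1106 [[0.03, -0.022, 0.156], [0.029, -0.039, 0.16], [0.028, -0.027, 0.162], [0.028, -0.039, 0.162], [0.027, -0.027, 0.164], [0.026, -0.039, 0.164], [0.025, -0.028, 0.166], [0.025, -0.04, 0.166], [0.024, -0.033, 0.168], [0.02, -0.037, 0.166], [-0.016, -0.028, 0.134]]
t20 0
  rod 5 [[-0.104, -0.01, 0.114], [-0.092, -0.016, 0.112], [-0.126, -0.037, 0.113], [-0.124, -0.037, 0.113], [-0.122, -0.037, 0.112]]
```

View pics/w20.png

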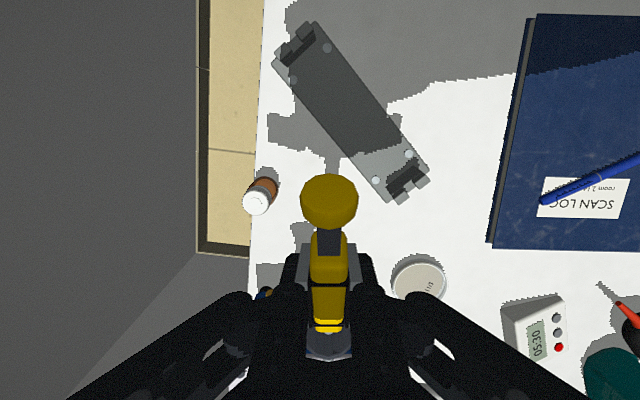

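The handle's slope has dropped from about 40° to about 30°, so the rod is levelling with its tip resting on the lid. The wrist view shows the handle clear at (328,270). I'll keep lowering along an arc about the tip.

Request:
carry_out --series '[[[3,0,6,0,-1],[3,0,6,0,-1],[3,0,8,0,-1],[3,0,8,0,-1],[0,0,0,0,-1]]]'

```text
t: 28.95
position: [0.4726, 0.1788, 0.1424]
eef_rot: [2.343, -2.068, 0.025]
ft_force: [1.4, -0.2, 1.1]
finger_gap: 0.0136
finger_force: 30.2
```

```bash
cat >> h.py <<'E'
def handle(f):
    im,d,P=pts(f); H,S,V=cv2.split(cv2.cvtColor(im,cv2.COLOR_RGB2HSV)); o=status.get_obs(); X=R.from_rotvec(o['eef_rot']).apply([1,0,0]); X[2]=0; X/=np.linalg.norm(X)
    a=(P-o['position'])@X; b=(P-o['position'])@np.cross(UP,X); z=P[...,2]-o['position'][2]
    m=(d>0)&(H>18)&(H<32)&(S>130)&(a>-.03)&(a<.022)&(abs(b)<.006)&(abs(z)<.06)
    l=cv2.fitLine(np.c_[a[m],z[m]].astype(np.float32),cv2.DIST_HUBER,0,.001,.001).ravel(); print('handle pitch (tip down +)',np.degrees(np.arctan(l[1]/l[0])).round(2),m.sum(),l.round(4))
    k=(d>0)&(H>18)&(H<32)&(S>130)&(a>.04)&(a<.075)&(abs(b)<.015)&(abs(z)<.06)
    if k.sum(): print('knob',np.median(a[k]).round(4),z[k].max().round(4))
E
python3 - <<'E'
from h import *
rel(); shot('wrist','w21'); handle('w21'); rel()
E
```

```text
TCP out 83.5 lat -31.8 z 142.4
t 28.95 p [0.4726 0.1788 0.1424] h -82.86 z [ 0.001 -0.023 -1.   ] q [ 0.246  0.15  -0.414  1.011 -0.022 -1.449] F [ 1.4 -0.2  1.1] gap 0.0136 ff 30.2
handle pitch (tip down +) 18.57 2112 [ 0.9479  0.3185 -0.001   0.018 ]
knob 0.0565 0.0377
TCP out 83.3 lat -31.7 z 142.9
t 29.0 p [0.4727 0.179  0.1429] h -82.83 z [ 0.001 -0.023 -1.   ] q [ 0.246  0.15  -0.414  1.012 -0.022 -1.45 ] F [ 1.6 -0.5  1. ] gap 0.0134 ff 30.0
```

Request:
carry_out --series '[[[2.5,0,8,0,-1],[2,0,8,0,-1],[1.5,0,8,0,-1],[1.5,0,8,0,-1],[0,0,0,0,-1]]]'

```text
t: 29.5
position: [0.4737, 0.1708, 0.1108]
eef_rot: [2.343, -2.067, 0.025]
ft_force: [-0.1, 1.6, 0.5]
finger_gap: 0.0135
finger_force: 29.5
```

Run:
```python
from h import *
rel(); shot('wrist','w22'); handle('w22')
```

```text
TCP out 91.5 lat -31.7 z 110.8
t 29.5 p [0.4737 0.1708 0.1108] h -82.83 z [ 0.001 -0.023 -1.   ] q [ 0.23   0.18  -0.454  0.941 -0.023 -1.466] F [-0.1  1.6  0.5] gap 0.0135 ff 29.5
handle pitch (tip down +) 6.89 2502 [ 0.9928  0.12   -0.0025  0.0176]
knob 0.0588 0.0259
```

Request:
carry_out --series '[[[0.5,0,6,0,-1],[0.5,0,6,0,-1],[0,0,5,0,-1],[0,0,0,0,-1]]]'

```text
t: 29.95
position: [0.4745, 0.1694, 0.0946]
eef_rot: [2.344, -2.068, 0.027]
ft_force: [0.1, 1.4, 1.5]
finger_gap: 0.0133
finger_force: 29.6
```

Run:
```python
from h import *
rel(); shot('wrist','w23'); handle('w23')
```

```text
TCP out 93.0 lat -31.1 z 94.6
t 29.95 p [0.4745 0.1694 0.0946] h -82.84 z [ 0.003 -0.023 -1.   ] q [ 0.227  0.199 -0.471  0.903 -0.023 -1.468] F [0.1 1.4 1.5] gap 0.0133 ff 29.6
handle pitch (tip down +) 1.06 2715 [ 0.9998  0.0186 -0.0023  0.0181]
knob 0.0594 0.0203
```

Request:
carry_out --series '[[[0,0,-15,0,-1],[0,0,-30,0,-1],[0,0,-35,0,-1],[0,0,0,0,-1],[0,0,0,0,-1]]]'

```text
t: 30.5
position: [0.4754, 0.1714, 0.1762]
eef_rot: [2.346, -2.069, 0.031]
ft_force: [-0.4, -1.2, -1.4]
finger_gap: 0.014
finger_force: 29.4
```

Run:
```python
from h import *
rel(); t=np.radians(137.5); plan([(.3645-.161*np.cos(t),.2875-.161*np.sin(t),.16,317.5)],-1,step=30,rstep=6)
```

```text
TCP out 91.1 lat -29.9 z 176.2
t 30.5 p [0.4754 0.1714 0.1762] h -82.82 z [ 0.006 -0.023 -1.   ] q [ 0.231  0.115 -0.377  1.078 -0.024 -1.465] F [-0.4 -1.2 -1.4] gap 0.014 ff 29.4
[[[-1.0, -1.2, 2.3, -5.8, -1], [-0.8, -1.3, 2.3, -5.7, -1], [-0.7, -1.4, 2.3, -5.8, -1], [-0.5, -1.5, 2.3, -5.7, -1], [-0.4, -1.5, 2.3, -5.8, -1]]]
[[[-0.2, -1.5, 2.3, -5.8, -1], [-0.1, -1.6, 2.3, -5.7, -1]]]
end [0.4833 0.1787 0.16  ] -42.51
```

Request:
carry_out --series '[[[-1,-1.2,1,-5.8,-1],[-0.8,-1.3,1,-5.8,-1],[-0.7,-1.4,1,-5.8,-1],[-0.5,-1.5,3,-5.7,-1],[-0.4,-1.5,3,-5.7,-1]]]'

```text
t: 31.0
position: [0.4788, 0.1763, 0.1641]
eef_rot: [2.783, -1.411, 0.018]
ft_force: [0.2, 0.4, -0.3]
finger_gap: 0.0139
finger_force: 29.3
```

Request:
carry_out --series '[[[-0.2,-1.5,3,-5.8,-1],[-0.1,-1.5,3,-5.7,-1],[0,0,0,0,-1],[0,0,0,0,-1],[0,0,0,0,-1]]]'

```text
t: 31.5
position: [0.4819, 0.1785, 0.1597]
eef_rot: [2.907, -1.134, 0.017]
ft_force: [0.2, 0.6, -1.0]
finger_gap: 0.0134
finger_force: 29.3
```

Run:
```python
from h import *
state(); shot('wrist','w24'); handle('w24'); shot('top','t24'); shot('scene','s24')
t=np.radians(137.5); D=np.array([.3645,.2875,0]); dr=np.array([np.cos(t),np.sin(t),0])
for f in ('t24','s24'): pitch(f,D,dr,-.08,.03,.12,.21,.02)
im,d,P=pts('s24')
for f in ('t24','s24','w24'):
    im,d,P=pts(f)
    for n,c,zz,r in [('dish',(.364,.286),(.008,.02),.045),('vial',(.535,.203),(.04,.058),.03),('bottle',(.5,-.075),(.09,.115),.05)]:
        m=(d>0)&(np.hypot(P[...,0]-c[0],P[...,1]-c[1])<r)&(P[...,2]>zz[0])&(P[...,2]<zz[1])
        if m.sum()>3: print(f,n,P[m].mean(0).round(3))
a=cv2.imread('pics/s24.png')[60:260,240:440]; cv2.imwrite('pics/c24.png',cv2.resize(a,(600,600),interpolation=cv2.INTER_CUBIC))
```

```text
t 31.5 p [0.4819 0.1785 0.1597] h -42.6 z [ 0.003 -0.023 -1.   ] q [ 0.242  0.147 -0.377  1.049 -0.023 -2.156] F [ 0.2  0.6 -1. ] gap 0.0134 ff 29.3
handle pitch (tip down +) 1.01 2699 [ 0.9998  0.0177 -0.0024  0.0181]
knob 0.0593 0.0207
few 0
s24 n 56 pitch -1.0 at [-0.0272  0.1723] a -0.0561 -0.0003 yaw -0.4 lat 0.0031
t24 bottle [ 0.498 -0.07   0.104]
s24 dish [0.365 0.283 0.014]
s24 vial [0.536 0.198 0.048]
s24 bottle [ 0.5   -0.077  0.104]
w24 dish [0.358 0.292 0.013]
w24 vial [0.536 0.201 0.048]
```

View pics/c24.png

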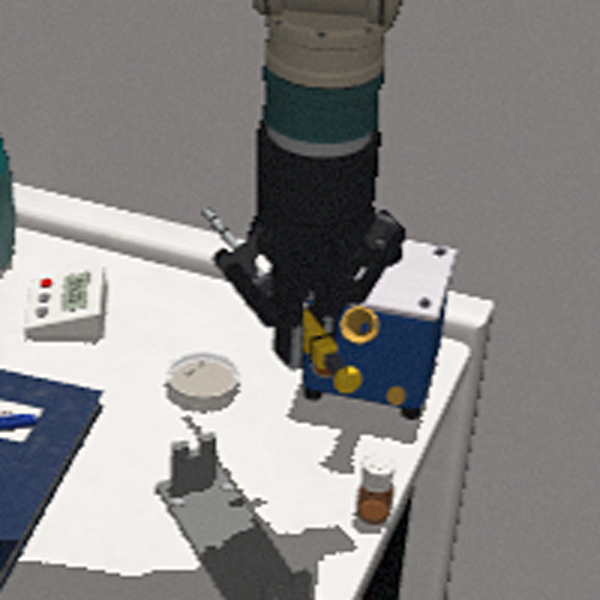

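The rod is level within 1°. Measured against the dish centre, its tip is within about 3 mm both along the rod and sideways, about 17 cm above the desk. The dish, vial and bottle haven't moved. I'll let it settle and hand it in.

Request:
carry_out --series '[[[0,0,0,0,-1],[0,0,0,0,-1],[0,0,0,0,-1],[0,0,0,0,-1],[0,0,0,0,-1]]]'

```text
t: 32.15
position: [0.4824, 0.1787, 0.1603]
eef_rot: [2.909, -1.132, 0.018]
ft_force: [-0.2, -0.3, 0.2]
finger_gap: 0.0135
finger_force: 29.3
```

```bash
python3 -c "
from h import *
state(); print(manip.sign_off())"
```

```text
t 32.15 p [0.4824 0.1787 0.1603] h -42.51 z [ 0.004 -0.023 -1.   ] q [ 0.242  0.147 -0.377  1.049 -0.023 -2.158] F [-0.2 -0.3  0.2] gap 0.0135 ff 29.3
the job is handed in; nothing more can be done
None
```

I handed in the job at 32 s without being shown a verdict: the rod was pushed into the tube until its collar stopped it (about 21 N), paused, drawn right out, and is now held still and level within about 1°, tip about 17 cm above the petri dish, with no sign that the dish, bottle or vial moved.

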